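# Lay out a casting board: mould from the packed rack, cups nested

### The arm

A 6-joint arm with a two-finger parallel gripper is mounted at the origin on a cart in front of the work surface, level with it; the furniture and walls round the work are solid. World frame = base frame: x ahead of the robot, y to its left, z up, the work surface at z = 0. Lengths are in m, angles in rad, forces in N, time in s.
With the tool pointing down it reaches from about 0.25 to 0.775 m from the base axis. Payload 4 kg.
Tool frame: the origin (TCP) lies at the very end of the fingers, on their centre line; the grasp point (between the pads) lies behind it (bot.grasp_offset is the z of the grasp point in the tool frame, in m); z points along the fingers, y is the line along which they close (so a half turn about z gives the same grasp; the last joint's range is limited). The gripper opens to 85 mm and grips with 20 to 120 N. Pads are 22 mm wide; open, the fingers measure 114 mm over their backs; the gripper's body (76 mm by 85 mm) begins 54 mm behind the grasp point. The pads swing forward as they close: fully open they stand 13 mm farther back than shut.
Start: joints at [1.21, 0.087, 1.371, -0, 1.684, -0.103], TCP at [0.14, 0.532, 0.231] pointing down, gripper open.
Joint ranges: [-3.1, 3.1], [-0.76, 2.03], [0.27, 2.55], [-1.08, 4.22], [0.17, 2.65], [-2.57, 2.57]. Speed limits (rad/s): [2.79, 2.79, 3.14, 3.14, 3.14, 3.14].

### API

Orientations are given as a rotation vector (axis times angle).
In Python, from bench import sensors, vision, job_done, bot gives the robot as it stands. The module is installed in compiled form; this text tells all that it offers.
- The arm moves only by the tool arm_command, never from a script. Its argument "steps" is a list of rows, each a list of 7 numbers: the turn, a rotation vector about the world's x, y, z scaled (see below), then the shift along the world's x, y, z scaled (see below), then the opening, from 0 (shut) to 1 (fully open). In form: [[rx, ry, rz, x, y, z, hand], ...]. A call has 1 to 20 rows; each row shifts and turns the commanded pose from where the row before left it; what a row does not reach is not made up. The controller multiplies each number of a shift by 100 mm and each number of a turn by 2 rad. A row lasts 1/12 s, in which the tool goes at most 41.7 mm and 7.16 degrees, less where a joint would pass 70% of its speed; a pose out of reach is approached as far as the arm can. A call with a number of a shift or a turn outside -1 to 1 is refused whole. A call with a gripper value outside its range is refused whole. The fingers move at their own pace and stop on an object; "newtons" is the grip in N (left out, the last holds). Time passes only in rows, so rows that do not move let the fingers close. It gives the time, the measured TCP pose, the force, the opening and the grip force at its end, in the units of the state.
- sensors.observe(): the state, without advancing time (a new reading comes with each control period).
- vision.snapshot(name): name is "side" or "top" or "wrist"; returns a dict with "frame" (384x512x3 uint8, red, green, blue), "depth" (384x512 float32, m along the optical axis (not along the pixel's ray), 0 where there is no reading), "K" (3x3 intrinsics, pixels), "world_to_cam" (4x4, takes a point from world to camera coordinates). Camera axes: x right, y down, z forward; pixel columns grow to the right and rows downward; lengths in m; the calibration is good to about 2 mm. A picture is of the moment at which its call begins.
- job_done(): hands the job in; it is judged then, once.
The state is a dict: "time": time; "qpos": joint angles; "joint_vel": joint speeds; "effort": joint torques, N m; "position": TCP position; "orientation": TCP orientation; "wrist_force": force on the tool from outside, world axes, zero at the start; "wrist_torque": the same for the moment, N m; "width": opening from 0.0 (shut) to 1.0 (fully open); "gripper_force": force on a finger pad.
Only numpy, scipy, OpenCV 4.12 (cv2) and the standard library are available. Lean on these libraries where they do the work, as an engineer would, in place of code of your own. Each camera call takes 0.05 s, during which the arm holds its last target. There are 200 camera calls.

### The job

Lay out the casting board: take the mould with the blue fin out of the packed rack by tilting its top towards you from under the hold-down rail and pulling it free, and stand it upright in the blue rectangle, squared up with it, leaving the other moulds standing in the rack. Put the largest (grey) cup upright in the middle of the red circle and nest all the other cups that are there inside it in size order, each upright and fully home, and leave the wax tin alone.

Things in the scene. Friction and masses are not known exactly. Their poses are not given: they have to be found in the camera images.
- rack: fixed wooden rack, 94 (x) x 229 (y) mm, floor 12 mm thick; origin at the centre of its underside; the open front with a lip faces -x (the robot). Five moulds stand on its floor side by side along y, pitch 41.5 mm (1.5 mm gaps), centred at x = 0, tops at z = 142 mm. Side cheeks reach z = 130 mm, at the rear (x > 11 mm) 170 mm. A back bar stands 8 mm behind the moulds, z 55 to 75 mm
- rack_lip (a point): middle of the front lip's upper inner edge, 32 mm above the rack's underside (20 above its floor), 2 mm in front of the moulds; the lip runs along y. It stops a mould's foot: a mould pulled by its top tilts about this edge, its foot swinging back. Axes as the rack's
- rack_rail (a point): middle of the steel hold-down rail, a 10 mm rod along y, over the rear 12 mm of the moulds' tops and 10 mm above them. It blocks lifting a mould straight out, and the lip blocks pulling it out straight: the top must first be tilted forward (-x) until its rear edge clears the rail (about 0.15 rad; 0.35 rad is ample), then the mould lifts over the lip
- mould_mid (a point): the wanted mould, the one with a blue grip fin on top: white plaster block 60 (x) x 40 (y) x 130 (z) mm, about 0.3 kg, in one of the three middle places of the row. Point at the centre of the block, 65 mm above its underside; axes parallel to the rack's (fin towards -x) while it stands there, z up
- mould_grip (a point): point in the mould's blue fin: the fin is 34 (x) x 12 (y) x 28 (z) mm, upright on top of the block, centred 9 mm towards -x from the block's axis; its top is 158 mm above the mould's underside, this point 146 mm. Pinch it across its y
- board: fixed flat wooden board 160 (x) x 320 (y) x 8 mm on the bench; origin at the centre of its underside
- cup_spot (a point): centre of the red circle (140 mm diameter) on the board's upper face, where the nested cups go; axes as the board's
- mould_spot (a point): centre of the blue rectangle (90 x 70 mm, long side along its x) on the board's upper face, where the mould goes; axes as the board's
- cup_xl_mid (a point): grey round thick-walled cup, open at the top: outer diameter 124 mm at the rim (120 at the foot), height 55 mm, wall 8 mm, floor 6 mm thick. Point on its axis half-way up (27.5 mm above the underside), z up. The largest of the set, always present.
- cup_l_mid (a point): yellow round thick-walled cup, open at the top: outer diameter 100 mm at the rim (96 at the foot), height 68 mm, wall 8 mm, floor 6 mm thick. Point on its axis half-way up (34.0 mm above the underside), z up. May be absent. Fits with 4 mm play all round in the next larger cup; nested, its rim stands about 19 mm above that one's.
- cup_m_mid (a point): green round thick-walled cup, open at the top: outer diameter 76 mm at the rim (72 at the foot), height 81 mm, wall 8 mm, floor 6 mm thick. Point on its axis half-way up (40.5 mm above the underside), z up. May be absent. Fits with 4 mm play all round in the next larger cup; nested, its rim stands about 19 mm above that one's.
- cup_s_mid (a point): orange round thick-walled cup, open at the top: outer diameter 52 mm at the rim (48 at the foot), height 94 mm, wall 8 mm, floor 6 mm thick. Point on its axis half-way up (47.0 mm above the underside), z up. May be absent. Fits with 4 mm play all round in the next larger cup; nested, its rim stands about 19 mm above that one's.
- mould_a_mid (a point): one of the other moulds in the row, the same 60 x 40 x 130 mm block without a fin, flat top; point at its centre, 65 mm above its underside; it stays in the rack
- mould_b_mid (a point): one of the other moulds in the row, the same 60 x 40 x 130 mm block without a fin, flat top; point at its centre, 65 mm above its underside; it stays in the rack
- mould_c_mid (a point): one of the other moulds in the row, the same 60 x 40 x 130 mm block without a fin, flat top; point at its centre, 65 mm above its underside; it stays in the rack
- mould_d_mid (a point): one of the other moulds in the row, the same 60 x 40 x 130 mm block without a fin, flat top; point at its centre, 65 mm above its underside; it stays in the rack
- wax_tin_mid (a point): round tin, 71 mm across, 35 mm high, a bystander; point at its centre
There are look-alikes about, which are no part of the job. Of the things shaped like the part that bears cup_l_mid, the yellow one is meant.

How it is judged:
By the outcome, as a careful person would: the job done as asked, in the order asked, and still so for the second after the job is handed in, with the robot touching nothing.
Of cup_l, cup_m, cup_s only 2 to 3 are there at a start; the rules pass over those that are not, and their reading is None.
At some moment in a run one of cup_xl, cup_l, cup_m may be knocked a few centimetres aside while the robot is not near it.
It also fails if it takes over 210 s, if anything falls off the work surface, if the arm or the gripper's body presses on something with over 40 N, if the wrist force passes 120 N, or if a joint passes its speed limit or range.

## Working session

There is one attempt and no reset: what is moved stays moved. The work goes in short steps, Python scripts to look and compute and a tool call to move; the robot and the scene stay as the last step left them, time stands still between calls to the robot, and variables do not carry over. Pictures are saved under pics/ and viewed, at most 14 in all, crops included, and the job is handed in when it is done.

Besides the shell and the picture viewer there is one more tool, called after "Call:" by a JSON object that holds its "method" and its "body", one argument or row to a line. arm_command: Moves the arm, as the interface text tells. Shifts and turns lie within -1 to 1; 1 stands for 100 mm of shift or 2 rad of turn. Its arguments: {"type":"object","properties":{"steps":{"type":"array"},"newtons":{"type":"number"}},"required":["steps"]}

```bash
mkdir -p pics; cat > h.py <<'E'
import numpy as np, cv2
from bench import sensors, vision, job_done, bot
def snap(n):
    s=vision.snapshot(n); np.savez(f'/tmp/{n}.npz',**{k:np.asarray(v) for k,v in s.items()}); return s
def cloud(s):
    K=np.array(s['K']);d=s['depth'];v,u=np.mgrid[:d.shape[0],:d.shape[1]]
    p=np.stack([(u-K[0,2])/K[0,0]*d,(v-K[1,2])/K[1,1]*d,d],-1)
    T=np.linalg.inv(s['world_to_cam']); w=p@T[:3,:3].T+T[:3,3]; w[d==0]=np.nan; return w
def show(a,f): cv2.imwrite('pics/'+f,cv2.cvtColor(a,cv2.COLOR_RGB2BGR))
E
python3 - <<'E'
from h import *
s=[snap(n) for n in('top','side')]
show(s[0]['frame'],'top0.png')
show(s[1]['frame'],'side0.png')
print(sensors.observe(),bot.grasp_offset)
for x in s: T=np.linalg.inv(x['world_to_cam']);print(T[:3].round(3),(x['depth']==0).mean(),x['K'])
E
```

```text
{'time': 0.1, 'qpos': array([ 1.20987219e+00,  8.79152987e-02,  1.37213095e+00,  1.61683626e-05,
        1.68358643e+00, -1.03085797e-01]), 'joint_vel': array([-0.00017499, -0.00167131, -0.0041231 , -0.00080778, -0.00059443,
        0.00111897]), 'effort': array([ 2.39326495e-03, -3.53017867e+01, -3.14218712e+01,  6.90050751e-05,
        7.95703847e-03, -2.06975830e-05]), 'position': array([0.14007755, 0.53139898, 0.23022335]), 'orientation': array([-4.03825236e-01, -3.11504008e+00,  3.11232575e-03]), 'wrist_force': array([-0.11514833,  0.07110179, -0.22922257]), 'wrist_torque': array([ 0.04032655, -0.01325725,  0.02033907]), 'gripper_force': 0.0, 'width': 1.0021571635594264} -0.0187
[[-3.500e-02 -9.790e-01  2.000e-01  2.340e-01]
 [-9.990e-01  3.500e-02 -6.000e-03  3.900e-02]
 [-1.000e-03 -2.000e-01 -9.800e-01  1.689e+00]] 0.004119873046875 [[446.68562017   0.         261.72648045]
 [  0.         446.68562017 190.88590319]
 [  0.           0.           1.        ]]
[[-0.993 -0.083  0.085  0.402]
 [-0.118  0.62  -0.775  1.371]
 [ 0.011 -0.78  -0.626  1.164]] 0.00421142578125 [[494.89278166   0.         258.54979576]
 [  0.         494.89278166 186.41773279]
 [  0.           0.           1.        ]]
```

View pics/top0.png

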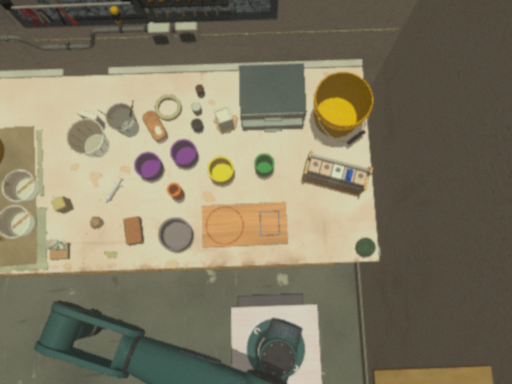

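View pics/side0.png

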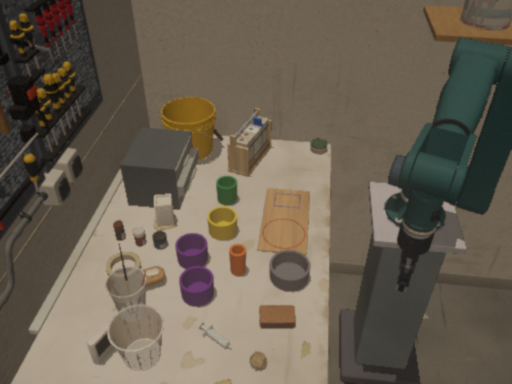

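The top view shows the grey cup (176,235), yellow (221,170), green (264,164) and orange (175,190). It also shows two purple look-alikes, the board with the circle (225,225) and rectangle (270,222), and the rack on the right with the blue fin at about (350,174). The side view agrees, and all the cups are upright.

```bash
cat >> h.py <<'E'
def circ(P):
    A=np.c_[2*P[:,:2],np.ones(len(P))]; c=np.linalg.lstsq(A,(P[:,:2]**2).sum(1),rcond=None)[0]; return c[0],c[1],np.sqrt(c[2]+c[0]**2+c[1]**2)
CUPS={'xl':(.062,.055),'l':(.050,.068),'m':(.038,.081),'s':(.026,.094)}
def rim(W,c,R,h,base=0,tol=.006,rad=.03):
    # robust fit of the known rim ring near c
    c=np.array(c,float)
    P=W.reshape(-1,3);P=P[np.isfinite(P[:,0])]
    P=P[(abs(P[:,2]-h-base)<tol)&(np.hypot(*(P[:,:2]-c).T)<R+rad)]
    if len(P)<8: return None
    from scipy.optimize import least_squares
    f=lambda q:np.clip(abs(np.hypot(*(P[:,:2]-q).T)-(R-.004))-.004,0,None)
    q=min((least_squares(f,c+np.array([a,b]),loss='soft_l1',f_scale=.002) for a in(-.015,0,.015) for b in(-.015,0,.015)),key=lambda r:r.cost)
    return q.x.round(4),len(P),P[:,2].mean().round(4),round(float(np.sqrt((q.fun**2).mean())),4)
E
python3 - <<'E'
from h import *
L={n:dict(np.load(f'/tmp/{n}.npz')) for n in('top','side')}
W={n:cloud(s) for n,s in L.items()}
px={'xl':(176,235),'l':(221,170),'m':(264,164),'s':(175,190)}
for k,(u,v) in px.items():
    p=np.nanmedian(W['top'][v-3:v+4,u-3:u+4].reshape(-1,3),0); print(k,p.round(3),[rim(W[n],p[:2],*CUPS[k]) for n in W])
w=W['top']
for u,v in[(350,174),(350,167),(206,206),(284,204),(286,244),(204,247),(225,225),(270,222),(312,160),(364,180)]: print(u,v,w[v,u].round(3))
f=lambda a,x0,x1,y0,y1,k:cv2.resize(a[y0:y1,x0:x1],None,fx=k,fy=k,interpolation=cv2.INTER_CUBIC)
a=f(L['top']['frame'],195,380,150,260,4); show(a,'ct.png')
a=f(L['side']['frame'],215,335,100,270,3.5); show(a,'cs.png')
E
```

```text
xl [0.419 0.355 0.007] [(array([0.4209, 0.3536]), 212, np.float64(0.0554), 0.0002), (array([0.4175, 0.3555]), 314, np.float64(0.0543), 0.0007)]
l [0.666 0.183 0.006] [(array([0.657, 0.181]), 163, np.float64(0.0681), 0.0002), (array([0.653 , 0.1835]), 209, np.float64(0.0675), 0.0011)]
m [0.684 0.015 0.007] [(array([0.6706, 0.0177]), 113, np.float64(0.0815), 0.0002), (array([0.6654, 0.0197]), 123, np.float64(0.0806), 0.001)]
s [0.589 0.358 0.03 ] [(array([0.5786, 0.351 ]), 82, np.float64(0.0943), 0.0003), (array([0.5757, 0.3524]), 121, np.float64(0.0931), 0.0006)]
350 174 [ 0.593 -0.281  0.173]
350 167 [ 0.625 -0.289  0.146]
206 206 [0.526 0.242 0.007]
284 204 [ 0.524 -0.056  0.003]
286 244 [ 0.371 -0.056  0.004]
204 247 [0.371 0.252 0.006]
225 225 [0.45  0.171 0.012]
270 222 [0.456 0.001 0.007]
312 160 [ 0.656 -0.155  0.142]
364 180 [ 0.575 -0.335  0.147]
```

View pics/ct.png

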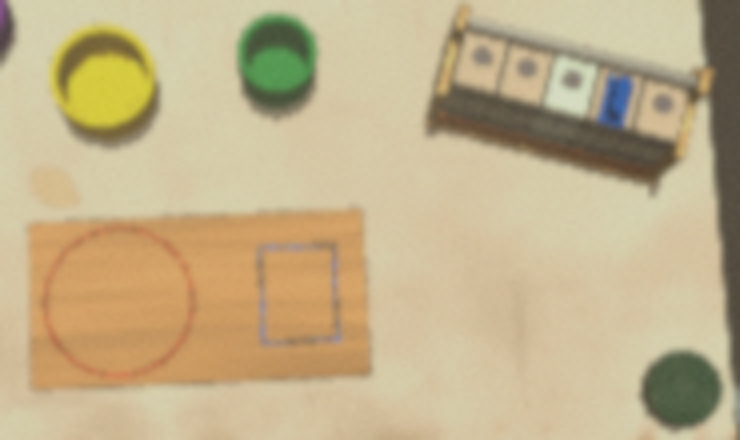

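View pics/cs.png

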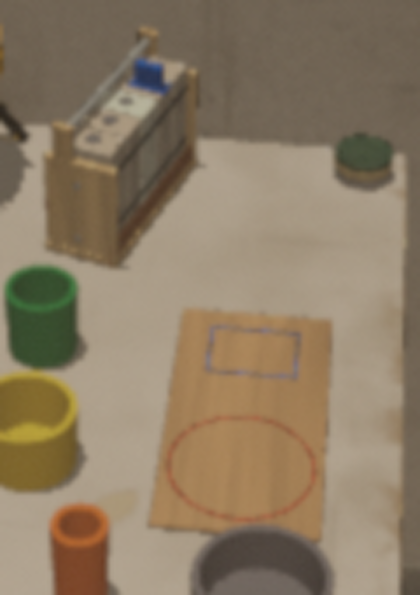

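Crop readings: rectangle corners are at (258,246), (333,242), (340,341) and (264,345), the circle spans about x 44–194 and y 226–377, and the fin is at about (615,100). The fin sits on the fourth mould from the left. Next I'll compute positions from both views.

```bash
cat >> h.py <<'E'
def ray(s,u,v,z):
    K=np.array(s['K']);T=np.linalg.inv(s['world_to_cam']);d=T[:3,:3]@np.array([(u-K[0,2])/K[0,0],(v-K[1,2])/K[1,1],1]);o=T[:3,3]
    return o+d*(z-o[2])/d[2]
def tri(a,pa,b,pb):
    P=[np.array(s['K'])@np.array(s['world_to_cam'])[:3] for s in(a,b)]
    X=cv2.triangulatePoints(P[0],P[1],np.array(pa,float).reshape(2,1),np.array(pb,float).reshape(2,1)).ravel();return X[:3]/X[3]
E
python3 - <<'E'
from h import *
t,s=[dict(np.load(f'/tmp/{n}.npz')) for n in('top','side')]
ct=lambda u,v:((u+.5)/4-.5+195,(v+.5)/4-.5+150)
cs=lambda u,v:((u+.5)/3.5-.5+215,(v+.5)/3.5-.5+100)
print('rect top');R=np.array([ray(t,*ct(*p),.008) for p in[(259,247),(334,243),(340,340),(264,344)]]);print(R.round(4),R.mean(0))
print('rect side');R=np.array([ray(s,*cs(*p),.008) for p in[(211,326),(300,332),(297,377),(206,371)]]);print(R.round(4),R.mean(0))
for pt,psd in[((259,247),(206,371)),((334,243),(211,326)),((340,340),(300,332)),((264,344),(297,377))]: print(tri(t,ct(*pt),s,cs(*psd)).round(4))
print('circle',ray(t,*ct(119,301.5),.008),ray(s,*cs(242,468),.008))
for n,q in(('t',t),('s',s)):
    w=cloud(q);f=q['frame'].astype(int);hsv=cv2.cvtColor(q['frame'],cv2.COLOR_RGB2HSV)
    m=(hsv[...,0]>100)&(hsv[...,0]<130)&(hsv[...,1]>140)&(w[...,1]<-.2)&(w[...,1]>-.36)&(w[...,0]<.72)&(w[...,0]>.5)
    P=w[m];print(n,len(P),'fin med',np.median(P,0).round(4),P.min(0).round(3),P.max(0).round(3)); 
    top=P[P[:,2]>.160];print('top',len(top),top.mean(0).round(4))
    # mould tops
    B=(w[...,2]>.137)&(w[...,2]<.147)&(w[...,1]<-.14)&(w[...,1]>-.36)&(w[...,0]>.5)&(w[...,0]<.72)
    Q=w[B];print('tops',len(Q),Q.mean(0).round(4),cv2.minAreaRect(Q[:,:2].astype(np.float32)))
E
```

```text
rect top
[[ 0.498   0.0395  0.008 ]
 [ 0.4993 -0.0319  0.008 ]
 [ 0.4069 -0.0336  0.008 ]
 [ 0.4056  0.038   0.008 ]] [0.45247023 0.00300685 0.008     ]
rect side
[[ 0.4957 -0.0324  0.008 ]
 [ 0.4024 -0.0349  0.008 ]
 [ 0.4016  0.0371  0.008 ]
 [ 0.4941  0.04    0.008 ]] [0.44843699 0.00245751 0.008     ]
[0.4958 0.0397 0.0081]
[ 0.4972 -0.0317  0.0089]
[ 0.4043 -0.0333  0.0096]
[0.4034 0.0382 0.0092]
circle [0.45063701 0.17358167 0.008     ] [0.44657808 0.17608877 0.008     ]
t 19 fin med [ 0.5943 -0.2784  0.1704] [ 0.584 -0.285  0.166] [ 0.604 -0.274  0.177]
top 19 [ 0.5945 -0.2793  0.1706]
tops 643 [ 0.6154 -0.2416  0.1426] ((0.615566611289978, -0.24411168694496155), (0.22348083555698395, 0.06435558199882507), 75.66873168945312)
s 4 fin med [ 0.5917 -0.2803  0.1679] [ 0.586 -0.283  0.165] [ 0.602 -0.277  0.168]
top 4 [ 0.5928 -0.2803  0.1673]
tops 374 [ 0.6161 -0.228   0.1423] ((0.6106764674186707, -0.2414303421974182), (0.2277059108018875, 0.06652642786502838), 71.61353302001953)
```

Call:
{"method": "arm_command", "body": {
  "steps": [
    [0, 0, 0, 0.3, -0.25, 0.1, 1],
    [0, 0, 0, 0.3, -0.25, 0.1, 1],
    [0, 0, 0, 0.3, -0.25, 0.1, 1],
    [0, 0, 0, 0.3, -0.25, 0.1, 0.5],
    [0, 0, 0, 0.3, -0.25, 0.1, 0.5],
    [0, 0, 0, 0.3, -0.25, 0.1, 0.5],
    [0, 0, 0, 0.3, -0.25, 0, 0.5],
    [0, 0, 0, 0.3, -0.25, 0, 0.5],
    [0, 0, 0, 0.3, -0.25, 0, 0.5],
    [0, 0, 0, 0.3, -0.25, 0, 0.5],
    [0, 0, 0, 0.3, -0.25, 0, 0.5],
    [0, 0, 0, 0.1, -0.3, 0, 0.5],
    [0, 0, 0, 0.1, -0.3, 0, 0.5],
    [0, 0, 0, 0, -0.3, 0, 0.5],
    [0, 0, 0, 0, -0.3, 0, 0.5]
  ]
}}

```text
time: 1.35
position: [0.4904, 0.1351, 0.2902]
orientation: [-0.404, -3.113, 0.001]
wrist_force: [0.1, -0.7, -0.1]
width: 0.499
gripper_force: 0.0
```

Call:
{"method": "arm_command", "body": {
  "steps": [
    [0, 0, 0, 0.05, -0.4, 0, 0.5],
    [0, 0, 0, 0.05, -0.4, 0, 0.5],
    [0, 0, 0, 0.05, -0.4, 0, 0.5],
    [0, 0, 0, 0.05, -0.4, 0, 0.5],
    [0, 0, 0, 0.05, -0.4, 0, 0.5],
    [0, 0, 0, 0.05, -0.4, 0, 0.5],
    [0, 0, 0, 0, -0.4, 0, 0.5],
    [0, 0, 0, 0, -0.4, 0, 0.5],
    [0, 0, 0, 0, -0.4, 0, 0.5],
    [0, 0, 0, 0, -0.2, 0, 0.5],
    [0, 0, 0, 0, 0, 0, 0.5]
  ]
}}

```text
time: 2.27
position: [0.5193, -0.2476, 0.2894]
orientation: [-0.413, -3.111, 0.001]
wrist_force: [-0.1, 0.5, 0.6]
width: 0.498
gripper_force: 0.0
```

```bash
python3 - <<'E'
from h import *
s=snap('wrist');show(s['frame'],'w0.png')
T=np.linalg.inv(s['world_to_cam']);print(T.round(4));print(s['K']);o=sensors.observe();print(o['position'],o['orientation'])
E
```

```text
[[ 0.2613  0.9277  0.2667  0.4518]
 [ 0.9653 -0.2506 -0.0738 -0.2292]
 [-0.0016  0.2767 -0.9609  0.4316]
 [ 0.      0.      0.      1.    ]]
[[334.94372698   0.         255.6894699 ]
 [  0.         334.94372698 191.27972983]
 [  0.           0.           1.        ]]
[ 0.5195748  -0.24516925  0.28976501] [-4.09546814e-01 -3.11218991e+00 -1.95107362e-03]
```

View pics/w0.png

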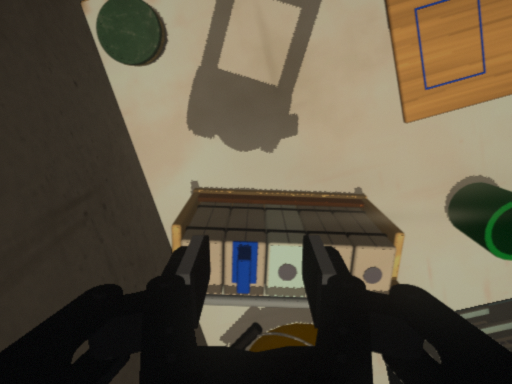

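The wrist view shows the rack level in the image, so the tool yaw is aligned with it. The fin is at about (245,265), and the fingers are at the bottom.

```bash
cat > fin.py <<'E'
from h import *
s=snap('wrist');w=cloud(s);hsv=cv2.cvtColor(s['frame'],cv2.COLOR_RGB2HSV)
m=(hsv[...,0]>105)&(hsv[...,0]<130)&(hsv[...,1]>150)&(w[...,1]<-.2)&(w[...,0]>.5)
P=w[m];top=P[P[:,2]>P[:,2].max()-.009];print(len(P),len(top),top.mean(0),np.percentile(P[:,2],[2,50,98]));print(cv2.minAreaRect(top[:,:2].astype(np.float32)))
# front top edge of mould tops + upright front faces: fit yaw from tops
B=(w[...,2]>.136)&(w[...,2]<.147)&(w[...,0]>.55)&(w[...,0]<.68)&(w[...,1]<-.14)&(w[...,1]>-.36)
Q=w[B];print(len(Q),Q[:,2].mean())
a=np.deg2rad(75.2)
yd=np.array([np.cos(a),np.sin(a)]);xd=np.array([yd[1],-yd[0]])
q=Q[:,:2]@np.c_[xd,yd]
e=[]
for y in np.arange(q[:,1].min()+.01,q[:,1].max()-.01,.004):
    k=q[abs(q[:,1]-y)<.003]
    if len(k)>8: e.append((y,np.percentile(k[:,0],2)))
e=np.array(e);p=np.polyfit(*e.T,1);r=e[:,1]-np.polyval(p,e[:,0]);k=abs(r)<.003;p=np.polyfit(*e[k].T,1)
print('front-edge slope vs 75.2deg',p[0],k.sum(),len(k))
y0,y1=np.percentile(q[:,1],[.5,99.5]);print('y ext',y0,y1,'front x',np.polyval(p,(y0+y1)/2))
o=sensors.observe();print(o['position'],o['orientation'],'tool in rack',o['position'][:2]@np.c_[xd,yd],'fin in rack',top.mean(0)[:2]@np.c_[xd,yd])
E
python3 fin.py
```

```text
989 1 [ 0.50552734 -0.29155915  0.36556578] [0.14235074 0.14793573 0.17068442]
((0.5055273175239563, -0.2915591597557068), (0.0, 0.0), 0.0)
6388 0.14148055618916028
front-edge slope vs 75.2deg 0.041236868920593465 31 44
y ext -0.17608275337536786 0.02532270128052484 front x 0.630595961077071
[ 0.51989239 -0.24359166  0.29030075] [-4.06147828e-01 -3.11346286e+00 -2.47001900e-03] tool in rack [ 0.56486858 -0.10270581] fin in rack [ 0.5632332  -0.15275139]
```

```bash
python3 - <<'E'
from h import *
s=snap('wrist');a=cv2.resize(s['frame'][180:310,165:415],None,fx=3.2,fy=3.2,interpolation=cv2.INTER_CUBIC);show(a,'w1.png')
w=cloud(s);hsv=cv2.cvtColor(s['frame'],cv2.COLOR_RGB2HSV)
m=(hsv[...,0]>105)&(hsv[...,0]<130)&(hsv[...,1]>150)&(w[...,2]>.162)&(w[...,2]<.178)&(w[...,0]>.5)
P=w[m];print(len(P),P.mean(0),cv2.minAreaRect(P[:,:2].astype(np.float32)))
print(sensors.observe()['position'],sensors.observe()['orientation'])
E
```

```text
466 [ 0.59496353 -0.28033901  0.16922864] ((0.5964686274528503, -0.28068768978118896), (0.011536913923919201, 0.033385638147592545), 74.2854232788086)
[ 0.52011617 -0.24264368  0.29077966] [-4.03699861e-01 -3.11451791e+00 -2.08700406e-03]
```

View pics/w1.png

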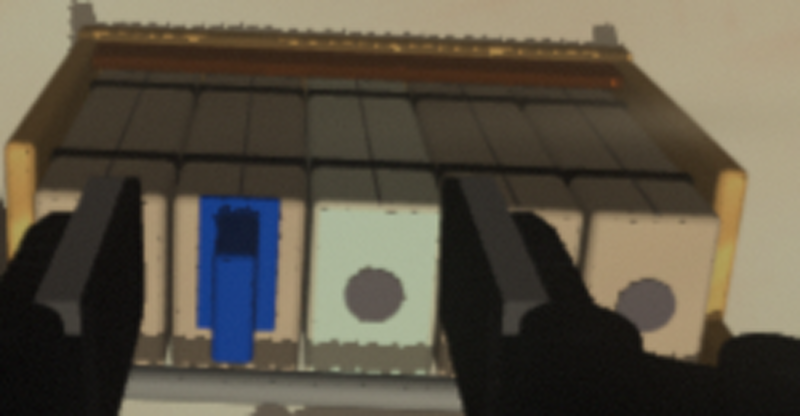

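The lip edge runs (75,32)→(632,52) and the front top edge runs (190,193)→(715,213). The rack is therefore about 0.04 rad clockwise of the tool, giving a rack yaw of about −0.30. The fin stands on a thin blue foot plate, and its top is at about 0.170.

Call:
{"method": "arm_command", "body": {
  "steps": [
    [0, 0, -0.0105, 0.25, -0.125, 0, 0.45],
    [0, 0, -0.0105, 0.25, -0.125, 0, 0.45],
    [0, 0, 0, 0.25, -0.125, 0, 0.45],
    [0, 0, 0, 0, 0, -0.3, 0.45],
    [0, 0, 0, 0, 0, -0.3, 0.45],
    [0, 0, 0, 0, 0, -0.3, 0.45],
    [0, 0, 0, 0, 0, -0.1, 0.45],
    [0, 0, 0, 0, 0, 0, 0.45],
    [0, 0, 0, 0, 0, 0, 0.45],
    [0, 0, 0, 0, 0, 0, 0.45]
  ]
}}

```text
time: 3.25
position: [0.5963, -0.2805, 0.1945]
orientation: [0.467, 3.102, -0.002]
wrist_force: [-1.1, -0.3, 0.4]
width: 0.45
gripper_force: 0.0
```

```bash
python3 - <<'E'
from h import *
s=snap('wrist');a=cv2.resize(s['frame'][150:340,140:390],None,fx=3,fy=3,interpolation=cv2.INTER_CUBIC);show(a,'w2.png')
o=sensors.observe();print(o['position'],o['orientation'],s['world_to_cam'].round(4).tolist())
from scipy.spatial.transform import Rotation as Rr
R=Rr.from_rotvec(o['orientation']).as_matrix();print(np.degrees(np.arctan2(R[1,1],R[0,1])))
g=o['position']
for q in(g,g+[0,0,.02]):
  c=s['world_to_cam']@np.r_[q,1];p=s['K']@c[:3];print(p[:2]/p[2],((p[:2]/p[2])-[140,150])*3)
E
```

```text
[ 0.59645961 -0.28079559  0.19495011] [ 4.67317496e-01  3.10121566e+00 -3.03887109e-03] [[0.2948, 0.9556, -0.0015, 0.0927], [0.9164, -0.2822, 0.284, -0.653], [0.2709, -0.0851, -0.9588, 0.1571], [0.0, 0.0, 0.0, 1.0]]
72.86113887416057
[255.35560695 251.91883359] [346.06682084 305.75650077]
[255.23291763 274.37300529] [345.69875289 373.11901587]
```

View pics/w2.png

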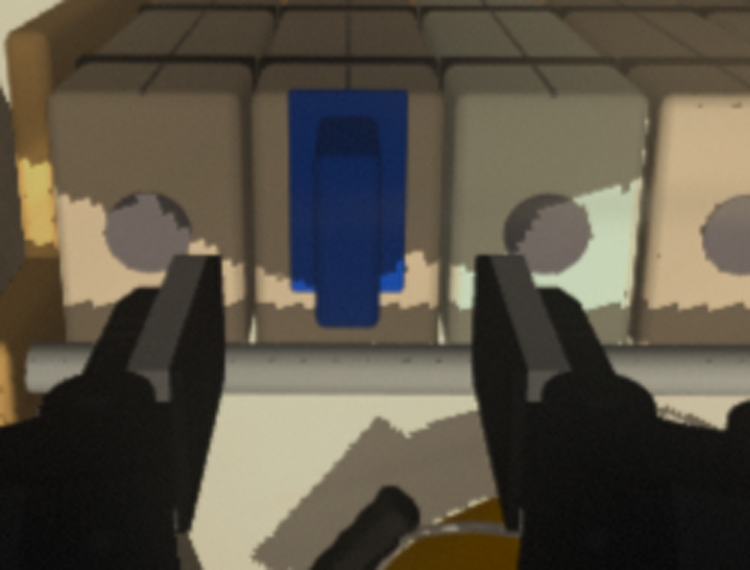

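The fin is centred between the fingers (column 348) and square with them. I'll descend and grip.

Call:
{"method": "arm_command", "body": {
  "steps": [
    [0, 0, 0, 0, 0, -0.15, 0.45],
    [0, 0, 0, 0, 0, -0.15, 0.45],
    [0, 0, 0, 0, 0, -0.1, 0.45],
    [0, 0, 0, 0, 0, -0.05, 0.45],
    [0, 0, 0, 0, 0, 0, 0.45],
    [0, 0, 0, 0, 0, 0, 0.05],
    [0, 0, 0, 0, 0, 0, 0.0],
    [0, 0, 0, 0, 0, 0, 0.0],
    [0, 0, 0, 0, 0, 0, 0.0],
    [0, 0, 0, 0, 0, 0, 0.0],
    [0, 0, 0, 0, 0, 0, 0.0]
  ],
  "newtons": 60
}}

```text
time: 4.22
position: [0.5959, -0.2809, 0.148]
orientation: [0.469, 3.104, -0.001]
wrist_force: [-0.4, 0.8, 4.0]
width: 0.127
gripper_force: 61.1
```

Call:
{"method": "arm_command", "body": {
  "steps": [
    [0, 0, 0, 0, 0, 0.01, 0],
    [-0.0074, -0.0239, 0, -0.0557, 0.0172, 0.01, 0],
    [-0.0074, -0.0239, 0, -0.056, 0.0173, 0.0072, 0],
    [-0.0074, -0.0239, 0, -0.0564, 0.0174, 0.0042, 0],
    [0, 0, 0, 0, 0, 0, 0]
  ]
}}

```text
time: 4.63
position: [0.5769, -0.275, 0.1494]
orientation: [0.448, 2.958, -0.034]
wrist_force: [2.0, -0.2, -1.9]
width: 0.122
gripper_force: 60.3
```

Call:
{"method": "arm_command", "body": {
  "steps": [
    [-0.0074, -0.0239, 0, -0.0566, 0.0174, 0.0012, 0],
    [-0.0074, -0.0239, 0, -0.0565, 0.0174, -0.0018, 0],
    [-0.0074, -0.0239, 0, -0.0563, 0.0174, -0.0046, 0],
    [-0.0074, -0.0239, 0, -0.056, 0.0173, -0.006, 0],
    [0, 0, 0, 0, 0, 0, 0],
    [0, 0, 0, 0, 0, 0, 0]
  ]
}}

```text
time: 5.13
position: [0.555, -0.2682, 0.147]
orientation: [0.419, 2.767, -0.072]
wrist_force: [1.0, -0.1, -3.1]
width: 0.125
gripper_force: 60.1
```

```bash
python3 - <<'E'
from h import *
s=snap('side');a=cv2.resize(s['frame'][80:200,190:340],None,fx=4,fy=4,interpolation=cv2.INTER_CUBIC)
show(a,'s1.png')
E
```

```text
(no output)
```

View pics/s1.png

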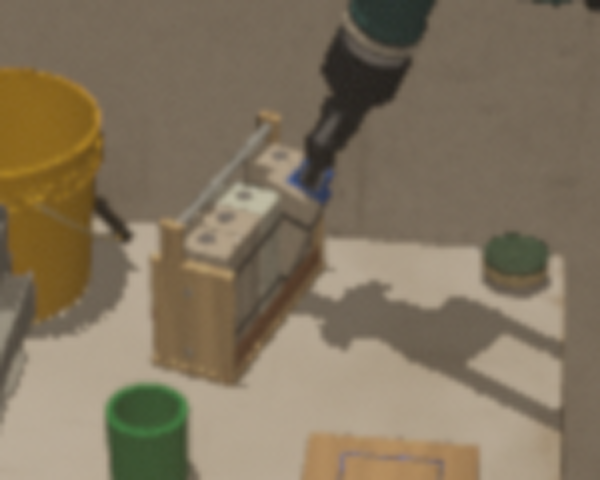

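The mould is tilted clear of the rail at about (310,190) and the other moulds are standing. I'll lift it and pull it free.

Call:
{"method": "arm_command", "body": {
  "steps": [
    [0, 0, 0, 0, 0, 0.06, 0],
    [0, 0, 0, 0, 0, 0.1, 0],
    [0, 0, 0, 0, 0, 0.1, 0],
    [0, 0, 0, -0.03, 0.01, 0.1, 0],
    [0, 0, 0, -0.05, 0.015, 0.1, 0],
    [0, 0, 0, -0.1, 0.03, 0.05, 0],
    [0, 0, 0, -0.19, 0.06, 0, 0],
    [0, 0, 0, -0.19, 0.06, 0, 0],
    [0, 0, 0, -0.19, 0.06, 0, 0],
    [0, 0, 0, -0.19, 0.06, 0, 0],
    [0, 0, 0, -0.19, 0.06, 0.1, 0],
    [0, 0, 0, -0.1, 0.03, 0.1, 0],
    [0, 0, 0, 0, 0, 0, 0]
  ]
}}

```text
time: 6.27
position: [0.4321, -0.2302, 0.2235]
orientation: [0.417, 2.758, -0.079]
wrist_force: [1.0, -1.6, -2.4]
width: 0.127
gripper_force: 60.1
```

```bash
python3 - <<'E'
from h import *
s=snap('side');a=cv2.resize(s['frame'][80:260,190:390],None,fx=3,fy=3,interpolation=cv2.INTER_CUBIC)
show(a,'s2.png')
E
```

```text
(no output)
```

View pics/s2.png

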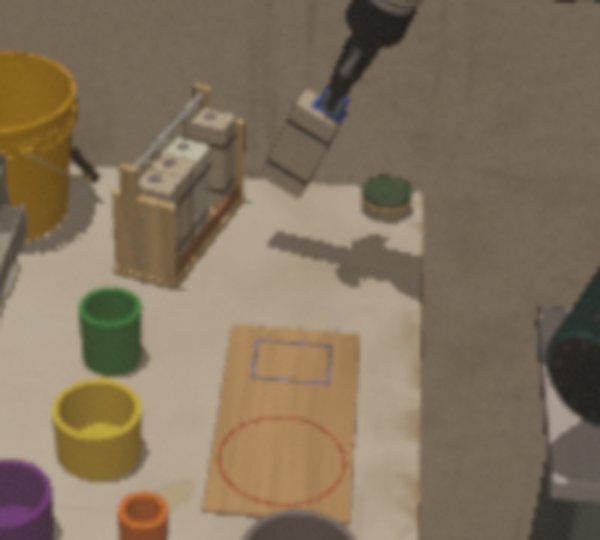

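The mould is free, hanging at about (305,140), and the four others stand upright in the rack. I'll untilt it, square it up and carry it over the rectangle.

Call:
{"method": "arm_command", "body": {
  "steps": [
    [0.0104, 0.0335, 0, 0, 0, 0.1, 0],
    [0.0104, 0.0335, 0, 0, 0, 0.1, 0],
    [0.0104, 0.0335, 0, 0, 0.1, 0, 0],
    [0.0104, 0.0335, 0, 0, 0.3, 0, 0],
    [0.0104, 0.0335, 0, 0, 0.3, 0, 0],
    [0, 0, 0.04, 0, 0.3, 0, 0],
    [0, 0, 0.04, 0, 0.3, 0, 0],
    [0, 0, 0.04, 0, 0.3, 0, 0],
    [0, 0, 0.039, 0.05, 0.3, 0, 0],
    [0, 0, 0, 0.045, 0.3, 0, 0],
    [0, 0, 0, 0, 0.13, 0, 0],
    [0, 0, 0, 0, 0, 0, 0],
    [0, 0, 0, 0, 0, 0, 0],
    [0, 0, 0, 0, 0, 0, 0]
  ]
}}

```text
time: 7.48
position: [0.4429, 0.0025, 0.2394]
orientation: [-0.028, 3.141, -0.0]
wrist_force: [-0.6, -0.9, -3.8]
width: 0.124
gripper_force: 60.1
```

```bash
cat > chk.py <<'E'
from h import *
from scipy.spatial.transform import Rotation as Rr
o=sensors.observe();R=Rr.from_rotvec(o['orientation']).as_matrix();print(o['position'],'zaxis',R[:,2].round(4),'yang',np.degrees(np.arctan2(R[1,1],R[0,1])),o['qpos'].round(2))
E
python3 - <<'E'
from chk import *
for n in('top','side'):
    s=snap(n);w=cloud(s)
    a=cv2.resize(s['frame'][150:260,195:300],None,fx=4,fy=4)
    r=(w[...,0]>.36)&(w[...,0]<.53)&(abs(w[...,1])<.08)
    for lo,hi in((.03,.10),(.17,.178),(.178,.19)):
        Q=w[r&(w[...,2]>lo)&(w[...,2]<hi)]
        if len(Q)>10: print(n,lo,len(Q),Q.mean(0).round(4),Q.min(0).round(3),Q.max(0).round(3),cv2.minAreaRect(Q[:,:2].astype(np.float32)))
E
```

```text
[0.44285192 0.00253555 0.23936959] zaxis [ 1.e-04 -3.e-04 -1.e+00] yang 91.0312395225961 [-0.12 -0.16  1.59 -0.    1.71 -1.71]
side 0.17 30 [0.4476 0.0219 0.1742] [0.421 0.015 0.17 ] [0.479 0.028 0.178] ((0.4499332308769226, 0.021536774933338165), (0.057569194585084915, 0.009681148454546928), 4.154062271118164)
side 0.178 54 [0.4531 0.0223 0.1841] [ 0.42  -0.003  0.178] [0.48  0.031 0.19 ] ((0.4462670087814331, 0.021143687888979912), (0.06469876319169998, 0.029891077429056168), 16.9868106842041)
```

Call:
{"method": "arm_command", "body": {
  "steps": [
    [0, 0, 0, -0.013, 0.003, -0.25, 0],
    [0, 0, 0, 0, 0, -0.25, 0],
    [0, 0, 0, 0, 0, -0.2, 0],
    [0, 0, 0, 0, 0, -0.1, 0],
    [0, 0, 0, 0, 0, -0.08, 0],
    [0, 0, 0, 0, 0, -0.04, 0],
    [0, 0, 0, 0, 0, 0, 0],
    [0, 0, 0, 0, 0, 0, 0]
  ]
}}

```text
time: 8.25
position: [0.4418, 0.003, 0.1485]
orientation: [-0.028, 3.14, 0.0]
wrist_force: [-0.6, 0.6, -3.2]
width: 0.129
gripper_force: 60.0
```

```bash
python3 - <<'E'
from chk import *
print(o['wrist_force'])
for n in('top','side'):
    s=snap(n)
    show(cv2.resize(s['frame'][155:265,195:310] if n=='top' else s['frame'][140:250,240:330],None,fx=5,fy=5,interpolation=cv2.INTER_CUBIC),n+'2.png')
a,b=[cv2.imread('pics/%s2.png'%n) for n in('top','side')]
c=np.hstack([a,b[:550]]);c=cv2.resize(c,None,fx=.77,fy=.77);cv2.imwrite('pics/p2.png',c);print(c.shape)
E
```

```text
[0.44183244 0.00302464 0.1484609 ] zaxis [ 1.5e-03  1.0e-04 -1.0e+00] yang 91.02046000646764 [-0.12 -0.13  1.75  0.    1.52 -1.71]
[-0.58240373  0.63598937 -3.23099053]
(424, 789, 3)
```

View pics/p2.png

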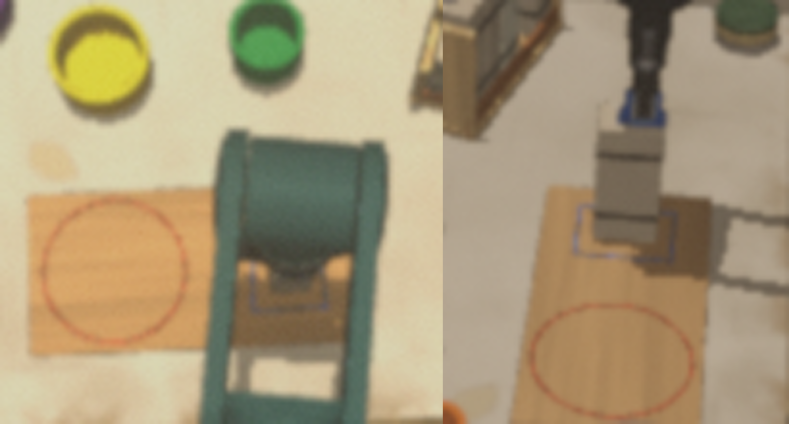

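The mould is centred in the rectangle in the side view, with its base at 595–658 against the rectangle at 577–675. It is about 4 mm up, so I'll lower it and release.

Call:
{"method": "arm_command", "body": {
  "steps": [
    [0, 0, 0, 0, 0, -0.03, 0],
    [0, 0, 0, 0, 0, -0.02, 0],
    [0, 0, 0, 0, 0, 0, 0],
    [0, 0, 0, 0, 0, 0, 0]
  ]
}}

```text
time: 8.68
position: [0.4421, 0.0032, 0.144]
orientation: [-0.029, 3.139, -0.0]
wrist_force: [-0.0, 0.7, 4.3]
width: 0.125
gripper_force: 61.0
```

Call:
{"method": "arm_command", "body": {
  "steps": [
    [0, 0, 0, 0, 0, 0, 0.2],
    [0, 0, 0, 0, 0, 0, 0.35],
    [0, 0, 0, 0, 0, 0, 0.4],
    [0, 0, 0, 0, 0, 0, 0.4],
    [0, 0, 0, 0, 0, 0.1, 0.4],
    [0, 0, 0, 0, 0, 0.3, 0.4],
    [0, 0, 0, 0, 0, 0.3, 0.4],
    [0, 0, 0, -0.1, 0.3, 0.3, 0.4],
    [0, 0, 0, -0.1, 0.3, 0, 0.6],
    [0, 0, 0, -0.1, 0.3, 0, 0.6],
    [0, 0, 0, -0.1, 0.3, 0, 0.6],
    [0, 0, 0, -0.1, 0.3, 0, 0.6],
    [0, 0, 0, -0.1, 0.3, 0, 0.6],
    [0, 0, 0, -0.1, 0.3, 0, 0.6],
    [0, 0, 0, -0.1, 0.3, 0, 0.6],
    [0, 0, 0, 0, 0.3, 0, 0.6],
    [0, 0, 0, 0, 0, 0, 0.6],
    [0, 0, 0, 0, 0, 0, 0.6]
  ]
}}

```text
time: 10.18
position: [0.3612, 0.273, 0.2414]
orientation: [0.033, -3.141, -0.0]
wrist_force: [0.4, 0.1, -0.4]
width: 0.602
gripper_force: 0.0
```

```bash
python3 - <<'E'
from chk import *
L={n:snap(n) for n in('top','side','wrist')}
W={n:cloud(s) for n,s in L.items()}
for k,c in dict(xl=(.419,.355),l=(.655,.182),m=(.668,.018),s=(.577,.352)).items():
    print(k,[rim(W[n],c,*CUPS[k]) for n in W])
for n in('top','side'):
    w=W[n];r=(w[...,0]>.38)&(w[...,0]<.52)&(abs(w[...,1])<.06)
    for lo,hi in((.015,.13),(.132,.142),(.155,.172)):
        Q=w[r&(w[...,2]>lo)&(w[...,2]<hi)]
        if len(Q)>10: print(n,lo,len(Q),Q.mean(0).round(4),cv2.minAreaRect(Q[:,:2].astype(np.float32)))
show(L['wrist']['frame'],'w3.png')
E
```

```text
[0.36116931 0.27301577 0.24144023] zaxis [-4.e-04  0.e+00 -1.e+00] yang 91.21939188164112 [ 0.52 -0.13  1.57  0.    1.71 -1.07]
xl [None, (array([0.4177, 0.3557]), 324, np.float64(0.0542), 0.0007), (array([0.4203, 0.3533]), 2358, np.float64(0.0539), 0.0001)]
l [(array([0.6569, 0.181 ]), 154, np.float64(0.068), 0.0002), (array([0.6531, 0.1828]), 201, np.float64(0.0672), 0.0008), None]
m [(array([0.6705, 0.0178]), 115, np.float64(0.0812), 0.0002), (array([0.6661, 0.0193]), 121, np.float64(0.0802), 0.0011), None]
s [(array([0.5789, 0.3513]), 78, np.float64(0.0938), 0.0001), (array([0.5755, 0.3526]), 123, np.float64(0.0933), 0.0005), None]
top 0.015 144 [0.4368 0.0034 0.0352] ((0.450073778629303, 0.00016918033361434937), (0.13849622011184692, 0.11911563575267792), 0.26347583532333374)
top 0.132 107 [0.4568 0.004  0.1384] ((0.4537605941295624, 0.0031935181468725204), (0.06010809913277626, 0.03932786360383034), 1.954917311668396)
top 0.155 32 [0.4421 0.003  0.1668] ((0.44375813007354736, 0.0022085746750235558), (0.010515053756535053, 0.03169962763786316), 87.89797973632812)
side 0.015 447 [0.4494 0.022  0.0726] ((0.4593736529350281, -0.006708838045597076), (0.11299850791692734, 0.09450555592775345), 72.6677474975586)
side 0.132 96 [0.4526 0.0118 0.1378] ((0.4498206675052643, 0.005360733717679977), (0.059513237327337265, 0.04330553114414215), 1.7406381368637085)
side 0.155 45 [0.4415 0.0061 0.163 ] ((0.4400104582309723, 0.0019885143265128136), (0.024357356131076813, 0.03295109048485756), 81.5370864868164)
```

View pics/w3.png

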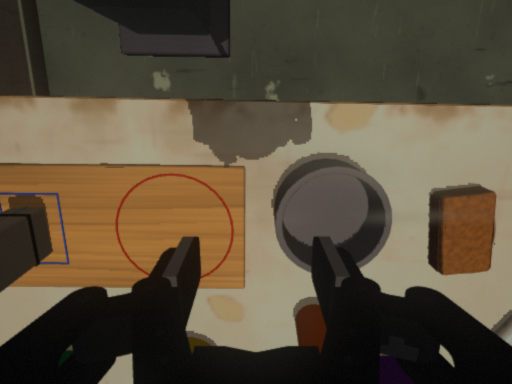

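The mould stands in the rectangle and is square with it (top camera centre offset about 1 mm, yaw about 1.9° against 1°). The grey cup is at about (333,215) and the red circle at (175,228). The −y rim of the grey cup is clear to pinch.

Call:
{"method": "arm_command", "body": {
  "steps": [
    [0, 0, 0, 0.2, 0.08, -0.2, 0.4],
    [0, 0, 0, 0.2, 0.08, -0.2, 0.4],
    [0, 0, 0, 0.18, 0.07, -0.2, 0.4],
    [0, 0, 0, 0, 0, -0.3, 0.4],
    [0, 0, 0, 0, 0, -0.3, 0.4],
    [0, 0, 0, 0, 0, -0.2, 0.4],
    [0, 0, 0, 0, 0, 0, 0.4],
    [0, 0, 0, 0, 0, 0, 0.4],
    [0, 0, 0, 0, 0, 0, 0.4]
  ]
}}

```text
time: 11.08
position: [0.4208, 0.2948, 0.1029]
orientation: [-0.026, 3.139, 0.003]
wrist_force: [-0.4, -0.4, -0.2]
width: 0.399
gripper_force: 0.0
```

```bash
python3 - <<'E'
from chk import *
L={n:snap(n) for n in('side','wrist')}
for n in L: print(rim(cloud(L[n]),(.4195,.354),*CUPS['xl']))
s=L['wrist'];show(s['frame'],'w4.png')
E
```

```text
[0.42077978 0.29478923 0.10292976] zaxis [ 0.0021  0.0017 -1.    ] yang 90.96584042110163 [ 0.5   0.07  1.65  0.    1.42 -1.09]
(array([0.4175, 0.3561]), 321, np.float64(0.0544), 0.0007)
(array([0.4202, 0.3535]), 7118, np.float64(0.0538), 0.0001)
```

View pics/w4.png

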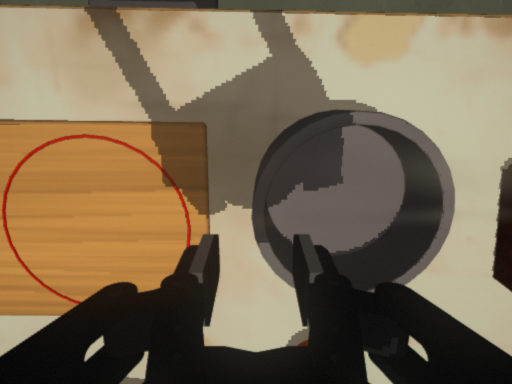

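The rim wall (about column 262) sits between the fingers (216–296). I'll descend and grip.

Call:
{"method": "arm_command", "body": {
  "steps": [
    [0, 0, 0, 0, 0, -0.3, 0.4],
    [0, 0, 0, 0, 0, -0.25, 0.4],
    [0, 0, 0, 0, 0, -0.15, 0.4],
    [0, 0, 0, 0, 0, -0.05, 0.4],
    [0, 0, 0, 0, 0, 0, 0.3],
    [0, 0, 0, 0, 0, 0, 0.0],
    [0, 0, 0, 0, 0, 0, 0.0],
    [0, 0, 0, 0, 0, 0, 0.0],
    [0, 0, 0, 0, 0, 0, 0.0],
    [0, 0, 0, 0, 0, 0, 0.0]
  ],
  "newtons": 60
}}

```text
time: 12.02
position: [0.4216, 0.2961, 0.0284]
orientation: [-0.028, 3.137, 0.006]
wrist_force: [2.2, 0.0, 5.6]
width: 0.087
gripper_force: 63.6
```

Call:
{"method": "arm_command", "body": {
  "steps": [
    [0, 0, 0, 0, 0, 0.1, 0],
    [0, 0, 0, 0, 0, 0.2, 0],
    [0, 0, 0, 0, 0, 0.2, 0],
    [0, 0, 0, 0, 0, 0, 0]
  ]
}}

```text
time: 12.35
position: [0.4209, 0.2955, 0.0796]
orientation: [-0.029, 3.137, 0.003]
wrist_force: [0.8, 1.6, -0.6]
width: 0.085
gripper_force: 60.2
```

```bash
cat > pose.py <<'E'
from chk import *
import sys
def held(k,c,zlo=.02,zhi=.14):
    """plane of rim + circle centre of a held/placed cup"""
    R,h=CUPS[k];out=[]
    for n in('side','wrist','top'):
        s=snap(n);w=cloud(s);P=w.reshape(-1,3);P=P[np.isfinite(P[:,0])]
        P=P[np.hypot(P[:,0]-c[0],P[:,1]-c[1])<R+.015];P=P[(P[:,2]>zlo)&(P[:,2]<zhi)]
        out.append((n,P))
    return out
E
python3 - <<'E'
from pose import *
c=o['position'][:2]+[0,.058]
for n,P in held('xl',c):
    # highest-z in angular bins at radius 50..64
    d=P[:,:2]-c;r=np.hypot(*d.T);a=np.arctan2(d[:,1],d[:,0]);Q=[]
    for b in np.arange(-np.pi,np.pi,.3):
        if abs(np.angle(np.exp(1j*(b+.15+np.pi/2))))<.7: continue
        k=P[(a>b)&(a<b+.3)&(r>.05)&(r<.066)]
        if len(k)>4: k=k[k[:,2]>np.percentile(k[:,2],95)-.004];Q.append(k)
    if Q:
        Q=np.vstack(Q);A=np.c_[Q[:,0]-c[0],Q[:,1]-c[1],np.ones(len(Q))];p=np.linalg.lstsq(A,Q[:,2],rcond=None)[0];print(n,len(Q),'slope',p.round(4),'rms',(A@p-Q[:,2]).std().round(4),rim(Q,c,*CUPS['xl'],base=p[2]-.055,tol=.012))
E
```

```text
[0.42091248 0.29552166 0.07955696] zaxis [ 0.004   0.0019 -1.    ] yang 91.07552096812901 [ 0.5   0.09  1.68 -0.    1.37 -1.09]
side 140 slope [ 0.0022 -0.0241  0.1052] rms 0.0018 (array([0.4149, 0.3537]), 140, np.float64(0.1046), 0.0004)
wrist 6585 slope [-0.0251 -0.0975  0.0993] rms 0.0036 (array([0.4161, 0.3503]), 6164, np.float64(0.101), 0.0001)
top 17 slope [-0.1515 -0.2349  0.0889] rms 0.002 None
```

Call:
{"method": "arm_command", "body": {
  "steps": [
    [0, 0, 0, 0.05, -0.25, 0, 0],
    [0, 0, 0, 0.05, -0.3, 0, 0],
    [0, 0, 0, 0.05, -0.3, 0, 0],
    [0, 0, 0, 0.05, -0.3, 0, 0],
    [0, 0, 0, 0.05, -0.3, 0, 0],
    [0, 0, 0, 0.05, -0.24, 0, 0],
    [0, 0, 0, 0.006, -0.1, 0, 0],
    [0, 0, 0, 0, 0, -0.15, 0],
    [0, 0, 0, 0, 0, -0.1, 0],
    [0, 0, 0, 0, 0, 0, 0],
    [0, 0, 0, 0, 0, 0, 0]
  ]
}}

```text
time: 13.42
position: [0.4484, 0.1164, 0.0492]
orientation: [0.03, -3.136, -0.0]
wrist_force: [0.2, 0.1, -1.0]
width: 0.084
gripper_force: 60.4
```

```bash
cat > ring.py <<'E'
from chk import *
from scipy.optimize import least_squares
def ring(w,c,k,z,dz=.02,pad=.02):
    """fit a flat ring (known radius) with free tilt and centre to the cloud: RANSAC on rim annulus"""
    R,h=CUPS[k];P=w.reshape(-1,3);P=P[np.isfinite(P[:,0])]
    P=P[(np.hypot(P[:,0]-c[0],P[:,1]-c[1])<R+pad)&(abs(P[:,2]-z)<dz)]
    best=None;rng=np.random.default_rng(0)
    for _ in range(3000):
        t=P[rng.integers(len(P),size=3)];n=np.cross(t[1]-t[0],t[2]-t[0]);L=np.linalg.norm(n)
        if L<1e-4 or abs(n[2]/L)<.95: continue
        n/=L;e=abs((P-t[0])@n)<.0015
        if best is None or e.sum()>best.sum(): best=e
    Q=P[best];A=np.c_[Q[:,:2]-c,np.ones(len(Q))];p=np.linalg.lstsq(A,Q[:,2],rcond=None)[0]
    f=lambda q:np.clip(abs(np.hypot(*(Q[:,:2]-q).T)-(R-.004))-.004,0,None)
    q=min((least_squares(f,np.array(c)+[a,b],loss='soft_l1',f_scale=.002) for a in(-.012,0,.012) for b in(-.012,0,.012)),key=lambda r:r.cost)
    return 'n',len(Q),'slope/z',p.round(4),'c',q.x.round(4),'mean',Q[:,:2].mean(0).round(3)
E
python3 - <<'E'
from ring import *
c=np.array(o['position'][:2])+[-.002,.058]
for n in('side','wrist','top'):
    try: print(n,*ring(cloud(snap(n)),c,'xl',o['position'][2]+.027))
    except Exception as e: print(n,e)
s=snap('wrist')
r=cv2.cvtColor(s['frame'],cv2.COLOR_RGB2HSV);w=cloud(s)
m=((r[...,0]<8)|(r[...,0]>172))&(r[...,1]>150)&(abs(w[...,2]-.008)<.004)
P=w[m];print(m.sum(),circ(P) if m.sum()>20 else '')
E
```

```text
[0.44839607 0.11635344 0.04921922] zaxis [-0.005  0.    -1.   ] yang 91.09082557305999 [ 0.13  0.01  1.82  0.    1.31 -1.46]
side n 109 slope/z [ 0.0023 -0.0466  0.0735] c [0.4404 0.1753] mean [0.439 0.18 ]
wrist n 9281 slope/z [-0.0042 -0.0353  0.0743] c [0.4445 0.1728] mean [0.414 0.154]
top n 49 slope/z [-0.0204 -0.03    0.0775] c [0.4459 0.1721] mean [0.424 0.189]
983 (np.float64(0.45075716335532284), np.float64(0.1742198881962126), np.float64(0.06936160749295331))
```

Call:
{"method": "arm_command", "body": {
  "steps": [
    [0, 0, 0, 0.063, 0.014, 0, 0],
    [0, 0, 0, 0, 0, 0, 0],
    [0, 0, 0, 0, 0, -0.05, 0],
    [0, 0, 0, 0, 0, -0.05, 0],
    [0, 0, 0, 0, 0, -0.02, 0],
    [0, 0, 0, 0, 0, 0, 0],
    [0, 0, 0, 0, 0, 0, 0]
  ]
}}

```text
time: 14.2
position: [0.4564, 0.1174, 0.0391]
orientation: [0.028, -3.141, -0.001]
wrist_force: [-0.5, -0.4, -0.5]
width: 0.084
gripper_force: 61.0
```

```bash
python3 - <<'E'
from ring import *
c=np.array(o['position'][:2])+[-.004,.057];print(o['wrist_force'])
for n in('side','wrist','top'):
    try: print(n,*ring(cloud(snap(n)),c,'xl',o['position'][2]+.027))
    except Exception as e: print(n,e)
E
```

```text
[0.45641391 0.11743949 0.0391236 ] zaxis [-6.e-04  8.e-04 -1.e+00] yang 91.03250022436234 [ 0.13  0.04  1.82  0.    1.29 -1.46]
[-0.52470061 -0.42149344 -0.48963047]
side n 95 slope/z [-0.0159 -0.0194  0.0645] c [0.4482 0.1781] mean [0.448 0.179]
wrist n 9255 slope/z [-0.0025 -0.0306  0.0635] c [0.4516 0.1736] mean [0.421 0.154]
top n 38 slope/z [-0.0332 -0.063   0.0657] c [0.4522 0.1733] mean [0.428 0.195]
```

Call:
{"method": "arm_command", "body": {
  "steps": [
    [0, 0, 0, -0.005, 0.005, -0.02, 0],
    [0, 0, 0, 0, 0, 0, 0],
    [0, 0, 0, 0, 0, 0, 0.15],
    [0, 0, 0, 0, 0, 0, 0.35],
    [0, 0, 0, 0, 0, 0, 0.4],
    [0, 0, 0, 0, 0, 0, 0.4],
    [0, 0, 0, 0, 0, 0.15, 0.4],
    [0, 0, 0, 0, 0, 0.3, 0.4],
    [0, 0, 0, 0, 0, 0.3, 0.4],
    [0, 0, 0, 0, 0, 0.3, 0.4],
    [0, 0, 0, 0, 0, 0.3, 0.4],
    [0, 0, 0, -0.3, 0, 0.2, 0.4],
    [0, 0, 0, -0.2, 0, 0, 0.4],
    [0, 0, 0, 0, 0, 0, 0.4],
    [0, 0, 0, 0, 0, 0, 0.4]
  ]
}}

```text
time: 15.6
position: [0.4057, 0.118, 0.1923]
orientation: [-0.029, 3.14, 0.001]
wrist_force: [-0.4, -0.5, 0.5]
width: 0.398
gripper_force: 0.0
```

```bash
cat > all.py <<'E'
from ring import *
def allc(cs,base={},views=('top','side','wrist')):
    for n in views:
        w=cloud(snap(n))
        for k,c in cs.items():
            try: print(n,k,*ring(w,np.array(c),k,CUPS[k][1]+base.get(k,0),dz=.008,pad=.035))
            except Exception as e: print(n,k,'none')
E
python3 - <<'E'
from all import *
allc(dict(xl=(.4508,.1742),l=(.655,.182),m=(.668,.018),s=(.577,.352)),dict(xl=.008))
E
```

```text
[0.40565131 0.11799494 0.19229358] zaxis [ 1.1e-03  6.0e-04 -1.0e+00] yang 91.06831037564447 [ 0.15 -0.19  1.71  0.    1.62 -1.44]
top xl n 12 slope/z [-0.091  -0.0145  0.0589] c [0.4526 0.1751] mean [0.406 0.185]
top l n 62 slope/z [ 0.0227 -0.0092  0.0691] c [0.6578 0.1817] mean [0.658 0.18 ]
top m n 50 slope/z [-0.0488  0.0532  0.0797] c [0.6707 0.0174] mean [0.67 0.02]
top s n 33 slope/z [-0.143   0.0204  0.0971] c [0.5787 0.3507] mean [0.584 0.353]
side xl n 116 slope/z [-0.0186  0.02    0.0627] c [0.4481 0.1756] mean [0.446 0.177]
side l n 90 slope/z [-0.0065  0.0124  0.0672] c [0.6533 0.1819] mean [0.654 0.182]
side m n 59 slope/z [0.0513 0.0041 0.0813] c [0.6654 0.0192] mean [0.666 0.017]
side s n 55 slope/z [-0.0308  0.0796  0.0924] c [0.5751 0.3528] mean [0.575 0.352]
wrist xl n 2876 slope/z [ 0.0004 -0.0014  0.0623] c [0.4521 0.1728] mean [0.439 0.172]
wrist l none
wrist m none
wrist s none
```

Call:
{"method": "arm_command", "body": {
  "steps": [
    [0, 0, 0, 0.3, 0.14, 0, 0.4],
    [0, 0, 0, 0.35, 0.15, 0, 0.4],
    [0, 0, 0, 0.35, 0.15, 0, 0.4],
    [0, 0, 0, 0.35, 0.15, 0, 0.4],
    [0, 0, 0, 0.35, 0.15, 0, 0.4],
    [0, 0, 0, 0.35, 0.15, 0, 0.4],
    [0, 0, 0, 0.35, 0.15, -0.2, 0.4],
    [0, 0, 0, 0.1, 0.055, -0.2, 0.4],
    [0, 0, 0, 0, 0, -0.2, 0.4],
    [0, 0, 0, 0, 0, 0, 0.4],
    [0, 0, 0, 0, 0, 0, 0.4],
    [0, 0, 0, 0, 0, 0, 0.4]
  ]
}}

```text
time: 16.75
position: [0.6552, 0.2268, 0.1331]
orientation: [0.028, -3.141, -0.001]
wrist_force: [0.7, 0.1, 0.9]
width: 0.397
gripper_force: 0.0
```

```bash
python3 - <<'E'
from all import *
allc(dict(l=(.656,.182)),views=('wrist','side'))
E
```

```text
[0.65515941 0.22679169 0.1330782 ] zaxis [-2.e-04  4.e-04 -1.e+00] yang 91.02721469711182 [ 0.25  0.44  1.13  0.    1.57 -1.34]
wrist l n 4384 slope/z [ 0.0007 -0.0015  0.0673] c [0.6568 0.1816] mean [0.648 0.181]
side l n 76 slope/z [-0.0179 -0.0225  0.0676] c [0.6532 0.1831] mean [0.654 0.185]
```

Call:
{"method": "arm_command", "body": {
  "steps": [
    [0, 0, 0, 0.015, 0.01, -0.3, 0.4],
    [0, 0, 0, 0, 0, -0.25, 0.4],
    [0, 0, 0, 0, 0, -0.2, 0.4],
    [0, 0, 0, 0, 0, -0.1, 0.4],
    [0, 0, 0, 0, 0, 0, 0.4],
    [0, 0, 0, 0, 0, 0, 0.0],
    [0, 0, 0, 0, 0, 0, 0.0],
    [0, 0, 0, 0, 0, 0, 0.0],
    [0, 0, 0, 0, 0, 0, 0.0],
    [0, 0, 0, 0, 0, 0, 0.0],
    [0, 0, 0, 0, 0, 0.1, 0.0],
    [0, 0, 0, 0, 0, 0.3, 0.0],
    [0, 0, 0, 0, 0, 0.3, 0.0],
    [0, 0, 0, 0, 0, 0.3, 0.0],
    [0, 0, 0, 0, 0, 0, 0.0],
    [0, 0, 0, 0, 0, 0, 0.0]
  ],
  "newtons": 80
}}

```text
time: 18.18
position: [0.6579, 0.2286, 0.1514]
orientation: [-0.029, 3.135, 0.004]
wrist_force: [0.1, 0.7, -2.8]
width: 0.071
gripper_force: 79.1
```

```bash
python3 - <<'E'
from ring import *
p=o['position'];c=p[:2]+[0,-.046];print(o['wrist_force'],o['width'])
for n in('side','wrist','top'):
    try: print(n,*ring(cloud(snap(n)),c,'l',p[2]+.02))
    except Exception as e: print(n,e)
w=cloud(snap('side'));
E
```

```text
[0.65791909 0.22857751 0.15144185] zaxis [ 0.0062  0.0027 -1.    ] yang 91.05616056769111 [ 0.25  0.43  1.1   0.    1.6  -1.34]
[ 0.06485558  0.7338532  -2.7843825 ] 0.07110317472329533
side n 73 slope/z [0.0068 0.0448 0.1667] c [0.6555 0.1877] mean [0.652 0.194]
wrist n 8481 slope/z [-0.003   0.0234  0.1637] c [0.6577 0.1834] mean [0.637 0.18 ]
top n 50 slope/z [0.013  0.0205 0.1625] c [0.6573 0.1816] mean [0.65  0.178]
```

Call:
{"method": "arm_command", "body": {
  "steps": [
    [-0.006, 0, 0, -0.2, -0.01, 0, 0],
    [-0.006, 0, 0, -0.3, -0.02, 0, 0],
    [0, 0, 0, -0.3, -0.02, 0, 0],
    [0, 0, 0, -0.3, -0.02, 0, 0],
    [0, 0, 0, -0.3, -0.02, 0, 0],
    [0, 0, 0, -0.3, -0.015, 0, 0],
    [0, 0, 0, -0.25, 0, 0, 0],
    [0, 0, 0, -0.11, 0, 0, 0],
    [0, 0, 0, 0, 0, 0, 0],
    [0, 0, 0, 0, 0, 0, 0],
    [0, 0, 0, 0, 0, 0, 0],
    [0, 0, 0, 0, 0, 0, 0]
  ]
}}

```text
time: 19.38
position: [0.4514, 0.2173, 0.1473]
orientation: [0.028, -3.141, 0.037]
wrist_force: [0.2, -0.1, -1.6]
width: 0.07
gripper_force: 79.1
```

```bash
cat > hold.py <<'E'
from ring import *
import sys
k,off,dz=sys.argv[1],eval(sys.argv[2]),float(sys.argv[3])
nx,zn=sys.argv[4],float(sys.argv[5])
p=o['position'];c=p[:2]+np.array(off);print(o['wrist_force'],o['width'])
for n in('side','wrist','top'):
    w=cloud(snap(n))
    for kk,zz in((k,p[2]+dz),(nx,zn)):
        try: print(n,kk,*ring(w,c,kk,zz,dz=.012 if kk==k else .004,pad=.02))
        except Exception as e: print(n,kk,'none')
E
python3 hold.py l "(0,-.045)" .0125 xl .0625
```

```text
[0.45144408 0.21732023 0.14734101] zaxis [-5.000e-04 -2.380e-02 -9.997e-01] yang 91.00688578280217 [ 0.35  0.02  1.61 -0.02  1.52 -1.24]
[ 0.21225334 -0.05611291 -1.57477902] 0.07030082927766816
side l n 71 slope/z [ 0.0183 -0.0475  0.1642] c [0.4475 0.1765] mean [0.45  0.188]
side xl n 83 slope/z [0.0003 0.0185 0.0624] c [0.4492 0.1753] mean [0.445 0.201]
wrist l n 8501 slope/z [-0.0033 -0.0018  0.1639] c [0.4525 0.1729] mean [0.432 0.17 ]
wrist xl n 2699 slope/z [ 0.0011 -0.0007  0.0624] c [0.4526 0.1729] mean [0.417 0.192]
top l n 55 slope/z [-0.0593 -0.0515  0.1656] c [0.4522 0.1713] mean [0.449 0.161]
top xl n 49 slope/z [-0.0375 -0.02    0.0616] c [0.4533 0.1731] mean [0.432 0.162]
```

Call:
{"method": "arm_command", "body": {
  "steps": [
    [0, 0, 0, 0, 0, -0.15, 0],
    [0, 0, 0, 0, 0, -0.15, 0],
    [0, 0, 0, 0, 0, -0.15, 0],
    [0, 0, 0, 0, 0, -0.1, 0],
    [0, 0, 0, 0, 0, -0.1, 0],
    [0, 0, 0, 0, 0, -0.1, 0],
    [0, 0, 0, 0, 0, 0, 0],
    [0, 0, 0, 0, 0, 0, 0]
  ]
}}

```text
time: 20.2
position: [0.4501, 0.2173, 0.0722]
orientation: [0.028, -3.139, 0.038]
wrist_force: [-0.1, 0.3, -1.1]
width: 0.07
gripper_force: 79.0
```

```bash
python3 hold.py l "(0,-.045)" .0165 xl .0625
```

```text
[0.45013554 0.21727663 0.07218316] zaxis [-0.0015 -0.0241 -0.9997] yang 91.03942664233573 [ 0.35  0.07  1.71 -0.02  1.37 -1.23]
[-0.06988528  0.29307175 -1.1132832 ] 0.06963616418918211
side l n 68 slope/z [-0.0199  0.0012  0.0887] c [0.4476 0.1761] mean [0.449 0.177]
side xl n 104 slope/z [-0.0204 -0.0165  0.0633] c [0.4497 0.171 ] mean [0.445 0.198]
wrist l n 8490 slope/z [-0.0047 -0.0005  0.0895] c [0.4518 0.1731] mean [0.431 0.17 ]
wrist xl n 5639 slope/z [ 0.0016 -0.0003  0.0623] c [0.453  0.1765] mean [0.415 0.182]
top l n 45 slope/z [-0.016  -0.0131  0.0925] c [0.4519 0.1721] mean [0.453 0.16 ]
top xl n 62 slope/z [ 0.0314 -0.0191  0.0627] c [0.4526 0.1744] mean [0.454 0.152]
```

Call:
{"method": "arm_command", "body": {
  "steps": [
    [0, 0, 0, 0, 0, -0.04, 0],
    [0, 0, 0, 0, 0, -0.02, 0],
    [0, 0, 0, 0, 0, 0, 0],
    [0, 0, 0, 0, 0, 0, 0.12],
    [0, 0, 0, 0, 0, 0, 0.2],
    [0, 0, 0, 0, 0, 0, 0.3],
    [0, 0, 0, 0, 0, 0, 0.3],
    [0, 0, 0, 0, 0, 0.1, 0.3],
    [0, 0, 0, 0, 0, 0.2, 0.3],
    [0, 0, 0, 0, 0, 0.3, 0.6],
    [0.006, 0, 0, -0.1, 0, 0.3, 0.8],
    [0.006, 0, 0, -0.2, 0, 0.3, 0.9],
    [0, 0, 0, -0.2, 0, 0, 1],
    [0, 0, 0, 0, 0, 0, 1],
    [0, 0, 0, 0, 0, 0, 1],
    [0, 0, 0, 0, 0, 0, 1]
  ]
}}

```text
time: 21.68
position: [0.4005, 0.2172, 0.1863]
orientation: [0.029, -3.141, 0.0]
wrist_force: [0.4, 0.3, -0.3]
width: 1.002
gripper_force: 0.0
```

```bash
python3 - <<'E'
from all import *
allc(dict(xl=(.452,.173),l=(.452,.173),m=(.668,.018),s=(.577,.352)),dict(xl=.008,l=.014))
E
```

```text
[0.40050777 0.21724753 0.18632684] zaxis [-6.e-04 -1.e-04 -1.e+00] yang 91.043610451958 [ 0.37 -0.11  1.66  0.    1.6  -1.22]
top xl n 50 slope/z [-0.0277  0.0185  0.065 ] c [0.4505 0.1756] mean [0.462 0.146]
top l n 37 slope/z [-0.0023  0.016   0.0839] c [0.4519 0.1733] mean [0.458 0.149]
top m n 51 slope/z [-0.0245 -0.0019  0.0828] c [0.6699 0.0173] mean [0.672 0.02 ]
top s n 40 slope/z [-0.0009  0.0046  0.0953] c [0.5781 0.35  ] mean [0.58  0.351]
side xl n 116 slope/z [0.0454 0.0018 0.0609] c [0.4514 0.1757] mean [0.453 0.195]
side l n 92 slope/z [-0.0113  0.0306  0.0809] c [0.448  0.1747] mean [0.448 0.176]
side m n 51 slope/z [-0.0362  0.0098  0.0812] c [0.6661 0.0189] mean [0.667 0.02 ]
side s n 57 slope/z [0.0344 0.024  0.0937] c [0.5749 0.3527] mean [0.575 0.354]
wrist xl n 2663 slope/z [ 0.0034 -0.0016  0.0625] c [0.4505 0.1741] mean [0.431 0.181]
wrist l n 2777 slope/z [ 0.0006 -0.0001  0.0814] c [0.4513 0.173 ] mean [0.447 0.178]
wrist m none
wrist s none
```

Call:
{"method": "arm_command", "body": {
  "steps": [
    [0, 0, 0, 0.3, -0.1, 0, 0.5],
    [0, 0, 0, 0.3, -0.15, 0, 0.4],
    [0, 0, 0, 0.3, -0.2, 0, 0.4],
    [0, 0, 0, 0.3, -0.2, 0, 0.4],
    [0, 0, 0, 0.3, -0.2, 0, 0.4],
    [0, 0, 0, 0.3, -0.2, 0, 0.4],
    [0, 0, 0, 0.3, -0.2, 0, 0.4],
    [0, 0, 0, 0.3, -0.2, 0, 0.4],
    [0, 0, 0, 0.285, -0.2, -0.2, 0.4],
    [0, 0, 0, 0, -0.007, -0.2, 0.4],
    [0, 0, 0, 0, 0, 0, 0.4],
    [0, 0, 0, 0, 0, 0, 0.4],
    [0, 0, 0, 0, 0, 0, 0.4]
  ]
}}

```text
time: 22.92
position: [0.6687, 0.0522, 0.147]
orientation: [0.029, -3.141, -0.001]
wrist_force: [-1.3, -0.2, -0.1]
width: 0.4
gripper_force: 0.0
```

```bash
python3 - <<'E'
from all import *
allc(dict(m=(.669,.018)),views=('wrist','side'))
E
```

```text
[0.66870246 0.05219608 0.14696015] zaxis [-8.e-04  6.e-04 -1.e+00] yang 91.07191591719166 [-0.01  0.38  1.18  0.    1.58 -1.6 ]
wrist m n 3157 slope/z [0.0008 0.0017 0.0803] c [0.6702 0.0174] mean [0.664 0.018]
side m n 51 slope/z [ 0.0593 -0.0256  0.0795] c [0.6657 0.0186] mean [0.669 0.023]
```

Call:
{"method": "arm_command", "body": {
  "steps": [
    [0, 0, 0, 0.012, -0.008, -0.3, 0.4],
    [0, 0, 0, 0, 0, -0.25, 0.4],
    [0, 0, 0, 0, 0, -0.2, 0.4],
    [0, 0, 0, 0, 0, -0.12, 0.4],
    [0, 0, 0, 0, 0, 0, 0.4],
    [0, 0, 0, 0, 0, 0, 0.0],
    [0, 0, 0, 0, 0, 0, 0.0],
    [0, 0, 0, 0, 0, 0, 0.0],
    [0, 0, 0, 0, 0, 0, 0.0],
    [0, 0, 0, 0, 0, 0, 0.0],
    [0, 0, 0, 0, 0, 0.1, 0.0],
    [0, 0, 0, 0, 0, 0.3, 0.0],
    [0, 0, 0, 0, 0, 0.35, 0.0],
    [0, 0, 0, 0, 0, 0.35, 0.0],
    [0, 0, 0, 0, 0, 0.2, 0.0],
    [0, 0, 0, 0, 0, 0, 0.0],
    [0, 0, 0, 0, 0, 0, 0.0]
  ],
  "newtons": 80
}}

```text
time: 24.43
position: [0.6708, 0.0508, 0.1917]
orientation: [-0.028, 3.138, 0.001]
wrist_force: [-0.2, 0.6, -1.2]
width: 0.077
gripper_force: 75.1
```

```bash
python3 hold.py m "(0,-.034)" .015 l .5
```

```text
[0.67075275 0.05084611 0.19168897] zaxis [ 3.2e-03  4.0e-04 -1.0e+00] yang 91.0365223794656 [-0.01  0.37  1.11  0.    1.66 -1.6 ]
[-0.15307242  0.58897593 -1.15425728] 0.07687935968373295
side m n 47 slope/z [-0.1393 -0.0609  0.2055] c [0.6685 0.024 ] mean [0.656 0.029]
side l none
wrist m n 6098 slope/z [-0.0049  0.0208  0.206 ] c [0.671  0.0184] mean [0.655 0.018]
wrist l none
top m n 26 slope/z [0.1061 0.0699 0.2061] c [0.6712 0.0171] mean [0.649 0.031]
top l none
```

Call:
{"method": "arm_command", "body": {
  "steps": [
    [-0.005, 0, 0, -0.1, 0.2, 0, 0],
    [-0.0054, 0, 0, -0.2, 0.25, 0, 0],
    [0, 0, 0, -0.3, 0.2, 0, 0],
    [0, 0, 0, -0.3, 0.2, 0, 0],
    [0, 0, 0, -0.3, 0.2, 0, 0],
    [0, 0, 0, -0.3, 0.2, 0, 0],
    [0, 0, 0, -0.3, 0.2, 0, 0],
    [0, 0, 0, -0.25, 0.1, 0, 0],
    [0, 0, 0, -0.145, 0, 0, 0],
    [0, 0, 0, 0, 0, 0, 0],
    [0, 0, 0, 0, 0, 0, 0],
    [0, 0, 0, 0, 0, 0, 0]
  ]
}}

```text
time: 25.58
position: [0.4507, 0.2055, 0.1885]
orientation: [0.028, -3.139, 0.033]
wrist_force: [0.6, -0.6, -1.4]
width: 0.083
gripper_force: 75.2
```

```bash
python3 hold.py m "(0,-.033)" .0145 l .0815
```

```text
[0.45070605 0.20552043 0.1884755 ] zaxis [-0.0019 -0.0213 -0.9998] yang 91.0203926105523 [ 0.33 -0.01  1.56 -0.02  1.6  -1.26]
[ 0.55773583 -0.62549769 -1.39723218] 0.08252031614553727
side m n 64 slope/z [-0.0196 -0.0014  0.2063] c [0.4479 0.1764] mean [0.448 0.181]
side l n 57 slope/z [ 0.0014 -0.0396  0.0818] c [0.4476 0.1748] mean [0.451 0.19 ]
wrist m n 6094 slope/z [-0.0035  0.0003  0.2065] c [0.4524 0.1733] mean [0.436 0.173]
wrist l n 2010 slope/z [ 0.0033 -0.0017  0.0814] c [0.452  0.1728] mean [0.427 0.184]
top m n 39 slope/z [0.0436 0.038  0.2091] c [0.4526 0.1727] mean [0.446 0.162]
top l n 35 slope/z [-0.011  -0.0373  0.0824] c [0.453  0.1736] mean [0.443 0.165]
```

Call:
{"method": "arm_command", "body": {
  "steps": [
    [0, 0, 0, 0, 0, -0.2, 0],
    [0, 0, 0, 0, 0, -0.2, 0],
    [0, 0, 0, 0, 0, -0.15, 0],
    [0, 0, 0, 0, 0, -0.15, 0],
    [0, 0, 0, 0, 0, -0.1, 0],
    [0, 0, 0, 0, 0, -0.1, 0],
    [0, 0, 0, 0, 0, -0.05, 0],
    [0, 0, 0, 0, 0, 0, 0],
    [0, 0, 0, 0, 0, 0, 0]
  ]
}}

```text
time: 26.48
position: [0.4509, 0.2059, 0.0949]
orientation: [0.028, -3.141, 0.032]
wrist_force: [-0.3, 0.5, -0.9]
width: 0.08
gripper_force: 75.1
```

```bash
python3 hold.py m "(0,-.033)" .0165 l .0815
```

```text
[0.45087258 0.20589208 0.09492124] zaxis [-2.000e-04 -2.040e-02 -9.998e-01] yang 91.0316551455052 [ 0.33  0.04  1.69 -0.02  1.41 -1.26]
[-0.28881946  0.45073463 -0.93431658] 0.07987927913920932
side m n 53 slope/z [-0.003  -0.0338  0.1131] c [0.4481 0.1782] mean [0.446 0.183]
side l n 80 slope/z [-0.0052 -0.0045  0.0824] c [0.4481 0.1701] mean [0.448 0.195]
wrist m n 6070 slope/z [-0.0036 -0.0012  0.1132] c [0.4526 0.1738] mean [0.436 0.173]
wrist l n 4546 slope/z [ 0.0022 -0.0003  0.0813] c [0.4522 0.1753] mean [0.422 0.176]
top m n 29 slope/z [-0.1066 -0.1217  0.1137] c [0.4518 0.1713] mean [0.45  0.157]
top l n 47 slope/z [0.0361 0.0242 0.0812] c [0.4526 0.1742] mean [0.448 0.158]
```

Lower 10 mm more, then release.

Call:
{"method": "arm_command", "body": {
  "steps": [
    [0, 0, 0, 0, 0, -0.05, 0],
    [0, 0, 0, 0, 0, -0.04, 0],
    [0, 0, 0, 0, 0, 0, 0],
    [0, 0, 0, 0, 0, 0, 0.12],
    [0, 0, 0, 0, 0, 0, 0.2],
    [0, 0, 0, 0, 0, 0, 0.3],
    [0, 0, 0, 0, 0, 0, 0.3],
    [0, 0, 0, 0, 0, 0.1, 0.3],
    [0, 0, 0, 0, 0, 0.2, 0.3],
    [0, 0, 0, 0, 0, 0.3, 0.4],
    [0.005, 0, 0, -0.1, 0, 0.3, 0.4],
    [0.0054, 0, 0, -0.1, 0.1, 0.2, 0.4],
    [0, 0, 0, -0.2, 0.2, 0, 0.4],
    [0, 0, 0, 0, 0, 0, 0.4],
    [0, 0, 0, 0, 0, 0, 0.4],
    [0, 0, 0, 0, 0, 0, 0.4]
  ]
}}

```text
time: 27.97
position: [0.4106, 0.2357, 0.196]
orientation: [-0.029, 3.141, -0.0]
wrist_force: [0.1, 0.0, 0.2]
width: 0.4
gripper_force: 0.0
```

```bash
python3 - <<'E'
from all import *
allc(dict(xl=(.452,.173),l=(.452,.173),m=(.452,.173),s=(.577,.352)),dict(xl=.008,l=.014,m=.020))
E
```

```text
[0.41058371 0.23574111 0.19595707] zaxis [ 1.e-04 -0.e+00 -1.e+00] yang 91.0660334976058 [ 0.4  -0.07  1.6  -0.    1.61 -1.19]
top xl n 62 slope/z [-0.0594  0.0369  0.0654] c [0.4531 0.1762] mean [0.462 0.155]
top l n 53 slope/z [-0.04    0.023   0.0825] c [0.452  0.1704] mean [0.454 0.165]
top m n 42 slope/z [ 0.0361 -0.0781  0.103 ] c [0.4512 0.1762] mean [0.457 0.172]
top s n 27 slope/z [ 0.0276 -0.2108  0.0953] c [0.5784 0.3502] mean [0.577 0.35 ]
side xl n 104 slope/z [-0.0008  0.0025  0.0632] c [0.4488 0.1725] mean [0.449 0.198]
side l n 89 slope/z [ 0.0002 -0.067   0.0832] c [0.4504 0.1739] mean [0.444 0.192]
side m n 74 slope/z [ 0.0081 -0.0224  0.1   ] c [0.4489 0.1771] mean [0.45  0.176]
side s n 62 slope/z [-0.0282 -0.0519  0.0931] c [0.5743 0.353 ] mean [0.574 0.35 ]
wrist xl n 2490 slope/z [ 0.0037 -0.0032  0.0625] c [0.4534 0.1741] mean [0.429 0.181]
wrist l n 2346 slope/z [ 0.002  -0.0019  0.0815] c [0.4523 0.1742] mean [0.434 0.175]
wrist m n 1886 slope/z [ 0.0004 -0.0017  0.1004] c [0.452  0.1761] mean [0.441 0.171]
wrist s n 88 slope/z [-0.1902  0.0348  0.0909] c [0.5724 0.3555] mean [0.581 0.346]
```

Call:
{"method": "arm_command", "body": {
  "steps": [
    [0, 0, 0, 0.3, 0.2, 0, 0.9],
    [0, 0, 0, 0.3, 0.2, 0, 0.9],
    [0, 0, 0, 0.3, 0.2, 0, 0.9],
    [0, 0, 0, 0.3, 0.2, 0, 0.9],
    [0, 0, 0, 0.3, 0.2, 0, 0.9],
    [0, 0, 0, 0.175, 0.15, -0.25, 0.9],
    [0, 0, 0, 0, 0, -0.25, 0.9],
    [0, 0, 0, 0, 0, 0, 0.9],
    [0, 0, 0, 0, 0, 0, 0.9],
    [0, 0, 0, 0, 0, 0, 0.9]
  ]
}}

```text
time: 28.95
position: [0.5783, 0.3504, 0.1465]
orientation: [0.028, -3.141, -0.001]
wrist_force: [0.0, 0.3, 0.2]
width: 0.906
gripper_force: 0.0
```

```bash
python3 - <<'E'
from all import *
allc(dict(s=(.577,.352)),views=('wrist','side'))
E
```

```text
[0.57828248 0.35043216 0.14652787] zaxis [-1.e-04  5.e-04 -1.e+00] yang 91.0032031427034 [ 0.46  0.4   1.17  0.    1.58 -1.13]
wrist s n 2535 slope/z [ 0.0001 -0.0016  0.0932] c [0.5785 0.3511] mean [0.578 0.351]
side s n 49 slope/z [ 0.0182 -0.1306  0.0927] c [0.5751 0.3532] mean [0.575 0.355]
```

Call:
{"method": "arm_command", "body": {
  "steps": [
    [0, 0, 0, 0, 0.005, -0.25, 0.9],
    [0, 0, 0, 0, 0, -0.25, 0.9],
    [0, 0, 0, 0, 0, -0.15, 0.9],
    [0, 0, 0, 0, 0, -0.06, 0.9],
    [0, 0, 0, 0, 0, 0, 0.8],
    [0, 0, 0, 0, 0, 0, 0.3],
    [0, 0, 0, 0, 0, 0, 0.3],
    [0, 0, 0, 0, 0, 0, 0.3],
    [0, 0, 0, 0, 0, 0, 0.3],
    [0, 0, 0, 0, 0, 0.1, 0.3],
    [0, 0, 0, 0, 0, 0.3, 0.3],
    [0, 0, 0, 0, 0, 0.35, 0.3],
    [0, 0, 0, 0, 0, 0.35, 0.3],
    [0, 0, 0, 0, 0, 0.2, 0.3],
    [0, 0, 0, 0, 0, 0, 0.3],
    [0, 0, 0, 0, 0, 0, 0.3]
  ],
  "newtons": 50
}}

```text
time: 30.38
position: [0.5786, 0.3517, 0.2069]
orientation: [-0.029, 3.139, 0.003]
wrist_force: [0.9, -0.8, -1.7]
width: 0.582
gripper_force: 52.1
```

```bash
python3 hold.py s "(0,0)" .015 l .5
```

```text
[0.57857371 0.35174015 0.20690302] zaxis [ 0.0029  0.0021 -1.    ] yang 91.04561207237919 [ 0.46  0.38  1.07  0.    1.69 -1.13]
[ 0.87471402 -0.75919519 -1.70260212] 0.5819820744588511
side s n 35 slope/z [-0.0416 -0.0829  0.2215] c [0.5745 0.3563] mean [0.566 0.355]
side l n 35 slope/z [-0.0566  0.0431  0.4977] c [0.5605 0.3632] mean [0.555 0.394]
wrist s n 5562 slope/z [-0.0039 -0.0066  0.2195] c [0.5762 0.3509] mean [0.575 0.351]
wrist l none
top s n 18 slope/z [-0.2221 -0.0357  0.2157] c [0.578  0.3524] mean [0.56  0.353]
top l n 5 slope/z [-0.0239  0.0133  0.4971] c [0.5437 0.3245] mean [0.539 0.333]
```

Call:
{"method": "arm_command", "body": {
  "steps": [
    [0, 0, 0, -0.1, -0.15, 0.1, 0.3],
    [0, 0, 0, -0.2, -0.28, 0, 0.3],
    [0, 0, 0, -0.2, -0.28, 0, 0.3],
    [0, 0, 0, -0.2, -0.28, 0, 0.3],
    [0, 0, 0, -0.2, -0.28, 0, 0.3],
    [0, 0, 0, -0.2, -0.28, 0, 0.3],
    [0, 0, 0, -0.16, -0.21, 0, 0.3],
    [0, 0, 0, 0, 0, 0, 0.3],
    [0, 0, 0, 0, 0, 0, 0.3],
    [0, 0, 0, 0, 0, 0, 0.3]
  ]
}}

```text
time: 31.37
position: [0.4519, 0.1756, 0.2134]
orientation: [0.028, -3.139, -0.001]
wrist_force: [0.0, 0.3, -0.8]
width: 0.578
gripper_force: 52.2
```

```bash
python3 hold.py s "(0,0)" .0125 m .1004
```

```text
[0.45185872 0.175595   0.21343571] zaxis [-2.3e-03  4.0e-04 -1.0e+00] yang 91.03408908911331 [ 0.25 -0.05  1.55  0.    1.65 -1.34]
[ 0.03152025  0.3121271  -0.75570349] 0.5780415109361134
side s n 34 slope/z [-0.1206 -0.0302  0.2296] c [0.4486 0.1844] mean [0.45  0.187]
side m n 64 slope/z [-0.0237 -0.0038  0.0998] c [0.4492 0.1768] mean [0.446 0.186]
wrist s n 5534 slope/z [-0.005  -0.0045  0.2291] c [0.4507 0.1757] mean [0.45  0.176]
wrist m n 1573 slope/z [-0.0012 -0.0022  0.1003] c [0.4523 0.1755] mean [0.435 0.176]
top s n 13 slope/z [-0.206  -0.2349  0.2264] c [0.4524 0.1758] mean [0.434 0.168]
top m n 24 slope/z [-0.0859  0.0497  0.0984] c [0.4528 0.1761] mean [0.429 0.183]
```

Call:
{"method": "arm_command", "body": {
  "steps": [
    [0, 0, 0, 0.01, 0, -0.2, 0.3],
    [0, 0, 0, 0, 0, -0.2, 0.3],
    [0, 0, 0, 0, 0, -0.15, 0.3],
    [0, 0, 0, 0, 0, -0.15, 0.3],
    [0, 0, 0, 0, 0, -0.15, 0.3],
    [0, 0, 0, 0, 0, -0.1, 0.3],
    [0, 0, 0, 0, 0, -0.1, 0.3],
    [0, 0, 0, 0, 0, 0, 0.3],
    [0, 0, 0, 0, 0, 0, 0.3],
    [0, 0, 0, 0, 0, 0, 0.3]
  ]
}}

```text
time: 32.35
position: [0.4537, 0.1757, 0.1105]
orientation: [-0.029, 3.14, 0.001]
wrist_force: [-0.5, 0.1, -0.7]
width: 0.58
gripper_force: 52.2
```

```bash
python3 hold.py s "(0,0)" .0155 m .1004
```

```text
[0.4537128  0.17566124 0.11050918] zaxis [ 1.e-03  7.e-04 -1.e+00] yang 91.05183324091969 [ 0.25  0.    1.7   0.    1.44 -1.34]
[-0.50432083  0.11688771 -0.73289708] 0.5803325811394116
side s n 36 slope/z [ 0.0135 -0.0632  0.1274] c [0.4495 0.184 ] mean [0.447 0.187]
side m n 68 slope/z [0.0168 0.036  0.1002] c [0.4477 0.1735] mean [0.453 0.189]
wrist s n 5529 slope/z [-0.0006 -0.0044  0.1263] c [0.4523 0.1754] mean [0.452 0.175]
wrist m n 3675 slope/z [ 0.0048 -0.0017  0.1004] c [0.4503 0.1758] mean [0.432 0.175]
top s n 9 slope/z [-0.0133 -0.0889  0.1299] c [0.4553 0.1708] mean [0.436 0.165]
top m n 20 slope/z [-0.0941  0.0156  0.0997] c [0.4524 0.1789] mean [0.427 0.175]
```

Call:
{"method": "arm_command", "body": {
  "steps": [
    [0, 0, 0, 0, 0, -0.05, 0.3],
    [0, 0, 0, 0, 0, 0, 0.3],
    [0, 0, 0, 0, 0, 0, 0.65],
    [0, 0, 0, 0, 0, 0, 0.75],
    [0, 0, 0, 0, 0, 0, 0.85],
    [0, 0, 0, 0, 0, 0, 0.85],
    [0, 0, 0, 0, 0, 0.1, 0.85],
    [0, 0, 0, 0, 0, 0.2, 0.85],
    [0, 0, 0, 0, 0, 0.3, 0.85],
    [0, 0, 0, 0, 0, 0.3, 0.85],
    [0, 0, 0, -0.2, 0.1, 0.1, 0.85],
    [0, 0, 0, -0.3, 0.2, 0, 0.85],
    [0, 0, 0, -0.1, 0.3, 0, 0.85],
    [0, 0, 0, 0, 0.3, 0, 0.85],
    [0, 0, 0, 0, 0.3, 0, 0.85],
    [0, 0, 0, 0, 0.3, 0, 0.85],
    [0, 0, 0, 0, 0, 0, 0.85],
    [0, 0, 0, 0, 0, 0, 0.85]
  ]
}}

```text
time: 34.0
position: [0.3928, 0.3265, 0.2052]
orientation: [0.033, -3.141, -0.0]
wrist_force: [-0.7, -0.7, -0.4]
width: 0.847
gripper_force: 0.0
```

```bash
python3 - <<'E'
from all import *
allc(dict(xl=(.452,.173),l=(.452,.173),m=(.452,.175),s=(.452,.175)),dict(xl=.008,l=.014,m=.020,s=.026))
t,s,w=[dict(np.load(f'/tmp/{n}.npz'))['frame'] for n in('top','side','wrist')]
f=lambda a,k:cv2.resize(a,None,fx=k,fy=k,interpolation=cv2.INTER_CUBIC)
a=f(t[140:265,190:380],2.1)  # 262 x 399
b=f(s[90:280,200:340],2.8)
c=np.zeros((600,800,3),np.uint8);c[:a.shape[0],:a.shape[1]]=a;c[:b.shape[0],405:405+b.shape[1]]=b[:,:395];q=f(w,.75);c[290:290+q.shape[0],:384]=q
show(c,'f.png')
E
```

```text
[0.3927787  0.32645477 0.2051749 ] zaxis [-3.e-04  1.e-04 -1.e+00] yang 91.19300185466383 [ 0.58  0.01  1.51  0.    1.63 -1.01]
top xl n 90 slope/z [-0.001   0.0481  0.063 ] c [0.454  0.1727] mean [0.449 0.176]
top l n 64 slope/z [-0.0007 -0.0214  0.0835] c [0.453  0.1741] mean [0.454 0.171]
top m n 61 slope/z [ 0.0119 -0.0368  0.1014] c [0.4547 0.1753] mean [0.449 0.171]
top s n 36 slope/z [-0.0495  0.0148  0.1214] c [0.4521 0.1744] mean [0.451 0.175]
side xl n 79 slope/z [0.0649 0.0521 0.0597] c [0.4506 0.1701] mean [0.459 0.207]
side l n 77 slope/z [0.0142 0.0345 0.0806] c [0.4499 0.1713] mean [0.452 0.201]
side m n 69 slope/z [0.0593 0.0191 0.1005] c [0.4481 0.1758] mean [0.451 0.19 ]
side s n 42 slope/z [-0.0196  0.0528  0.119 ] c [0.448 0.176] mean [0.449 0.176]
wrist xl n 1639 slope/z [ 0.0046 -0.0021  0.0627] c [0.454  0.1716] mean [0.414 0.185]
wrist l n 1764 slope/z [ 0.006  -0.0046  0.0817] c [0.452 0.172] mean [0.427 0.181]
wrist m n 1839 slope/z [ 0.0036 -0.0027  0.1005] c [0.4528 0.1757] mean [0.442 0.184]
wrist s n 1688 slope/z [ 0.006  -0.0003  0.1195] c [0.4516 0.1749] mean [0.451 0.175]
```

View pics/f.png

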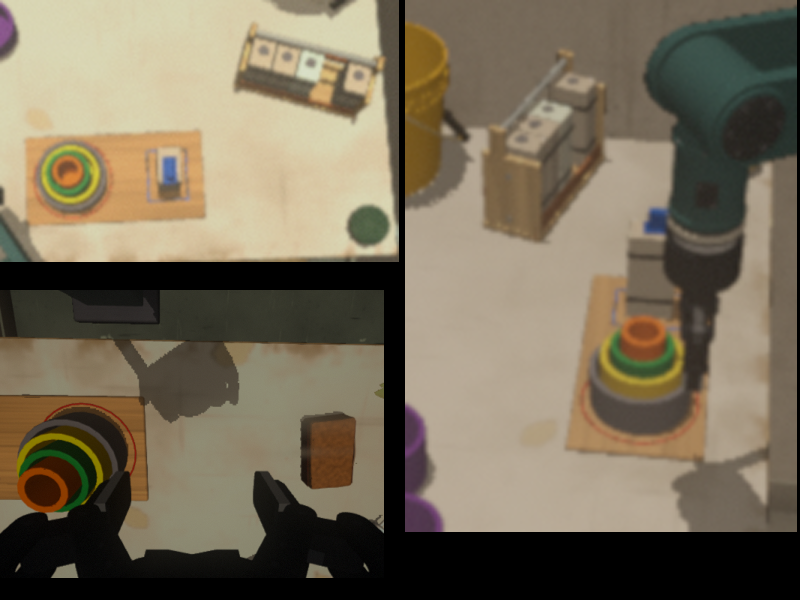

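The final picture shows the cups nested in order in the red circle (about (70,175) in the top view). The mould stands inside the blue rectangle (about (168,175)), and the four other moulds stand in the rack. All rim heights match fully home, and the tin is untouched.

```bash
python3 -c "from bench import job_done; print(job_done())"
```

```text
the job is handed in; nothing more can be done
None
```

The job is handed in: the blue-fin mould stands squared up in the blue rectangle, the yellow, green and orange cups are nested fully home in the grey cup (2–3 mm off the circle's centre), the other four moulds still stand in the rack, and the tin was left alone.

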